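Square up the fault signs at the laundromat counter

TASK

Put the fault-sign station in order: lay the loose yellow sign flat on top of the untidy pile in the dark tray, tap the pile's edges until all five signs sit square and flush against both the back and the side upstand of the tray, and stand the marker upright in the pen pot, either end up. Leave the eraser, the token bowl and the detergent bottle where they are, and do not tip the pot over or knock signs off the tray.

Things in the scene. Friction and masses are not known exactly. Their poses are not given: they have to be found in the camera images.
- tray: dark steel sign tray screwed to the counter (cannot move). Origin at counter level under the centre of a squared pile: a sign that is home has the tray's x, y and yaw. Upstands on its +x side (back) and +y end (side); its -x side, towards the robot, and its -y end are open, and the signs are tapped from there
- tray_front (a point): middle of the tray's open front edge: top of the raised base, 8 mm above the counter, on which the pile rests. The base ends here, 26 mm in front (-x) of the tray's origin, and 67 mm from it at the open -y end, so home signs overhang it by 6 mm in front and 8 mm at that end
- tray_back (a point): middle of the back upstand's inner face, 32 mm beyond (+x) the tray's origin, at its top, 42 mm above the counter. It is 3 mm thick and in two pieces: an open finger cut-out lies between tray y = -36 and +35 mm. Behind it a screw flange 2 mm high reaches to tray x = +57 mm
- tray_side (a point): middle of the side upstand's inner face, 75 mm from the tray's origin along its +y, at its top, 42 mm above the counter; 3 mm thick
- sign_1: lowest sign of the pile: yellow stiff plastic plate 64 mm (own x) by 150 mm (own y), 6 mm thick, about 60 g, with a white panel and a red roundel on top; origin at the centre of its underside. The pile lies askew in the tray, each sign some 8 to 20 mm short of the back upstand, 5 to 22 mm short of the side upstand and turned a few degrees
- sign_2: sign 2 of the pile counted from below, like the others: 64 mm (own x) by 150 mm (own y), 6 mm thick, about 60 g, origin at the centre of its underside
- sign_3: sign 3 of the pile counted from below, like the others: 64 mm (own x) by 150 mm (own y), 6 mm thick, about 60 g, origin at the centre of its underside
- sign_4: sign 4 of the pile counted from below, like the others: 64 mm (own x) by 150 mm (own y), 6 mm thick, about 60 g, origin at the centre of its underside
- sign_loose: the fifth sign, lying flat on the bare counter to one side; like the others: 64 mm (own x) by 150 mm (own y), 6 mm thick, about 60 g, origin at the centre of its underside. When home on top of the pile its underside is 32 mm above the counter
- marker: white hexagonal board marker with a blue cap, 140 mm long, 18 mm across its flats, about 30 g; origin in the middle of its axis, own x along the axis towards the cap. It lies flat on the counter to one side, pointing roughly away from the robot
- pen_pot: round dark steel pen pot, free standing, 350 g, 80 mm outer diameter, 84 mm high, wall 3 mm, floor 5 mm thick; origin at the centre of its underside, z up through its mouth
- eraser: blue board eraser, 50 x 120 x 31 mm, origin at the centre of its underside; leave alone
- token_bowl: round steel bowl, 110 mm across, 45 mm high, origin at the centre of its underside; leave alone
- detergent: orange detergent bottle with a carrying handle, 75 x 120 mm, 190 mm high, origin at the centre of its underside; leave alone
Things that resemble listed ones, but are neither listed nor needed, are in the scene too. Leave any blue, green or turquoise look-alike of the sign_4 alone.

How it is judged (in metres and radians):
At the end, for the whole second after the job is handed in: all five signs at rest, flat in the tray, each within 3 mm of flush with the back and the side upstand and within 2 degrees of square, the loose one on top; the marker stands in the upright pen pot, leaning less than 43 degrees, its middle within 40 mm of the pot's axis (x of sign_1 in the frame of tray between -0.003 and 0.003 m and y of sign_1 in the frame of tray between -0.003 and 0.003 m and angle between the y axis of each of sign_1, sign_2, sign_3, sign_4, sign_loose and the y axis of tray, either way round below 0.035 rad and angle between the z axis of each of sign_1, sign_2, sign_3, sign_4, sign_loose and the z axis of tray, either way round below 0.05 rad and linear speed of each of sign_1, sign_2, sign_3, sign_4, sign_loose, marker below 0.01 m/s and x of sign_2 in the frame of tray between -0.003 and 0.003 m and y of sign_2 in the frame of tray between -0.003 and 0.003 m and x of sign_3 in the frame of tray between -0.003 and 0.003 m and y of sign_3 in the frame of tray between -0.003 and 0.003 m and x of sign_4 in the frame of tray between -0.003 and 0.003 m and y of sign_4 in the frame of tray between -0.003 and 0.003 m and x of sign_loose in the frame of tray between -0.003 and 0.003 m and y of sign_loose in the frame of tray between -0.003 and 0.003 m and height (world z) of sign_loose between 0.029 and 0.036 m and angle between the x axis of marker and the z axis of pen_pot, either way round below 0.75 rad and horizontal distance between marker and pen_pot below 0.04 m and z of marker in the frame of pen_pot between 0.04 and 0.09 m and angle between pen_pot's own z axis and vertical below 0.05 rad); the robot touches nothing.
It fails at once if the eraser is moved more than 30 mm (distance of eraser from where it was at the start of the episode above 0.03 m).
It fails at once if the token bowl is moved more than 30 mm (distance of token_bowl from where it was at the start of the episode above 0.03 m).
It fails at once if the detergent bottle is moved more than 30 mm (distance of detergent from where it was at the start of the episode above 0.03 m).
It fails at once if the pen pot is tipped over (angle between pen_pot's own z axis and vertical above 0.6 rad).
It fails at once if a sign of the pile is knocked off the tray (z of any of sign_1, sign_2, sign_3, sign_4 in the frame of tray below 0.004 m).
It also fails if it takes over 72 s, if anything falls off the work surface, if the arm or the gripper's body presses on something with over 40 N, if the wrist force passes 120 N, or if a joint passes its speed limit or range.

ROBOT

A 7-joint arm with a two-finger parallel gripper is mounted at the origin on the work surface. World frame = base frame: x ahead of the robot, y to its left, z up, the work surface at z = 0. Lengths are in mm, angles in degrees, forces in N, time in s.
With the tool pointing down it reaches from about 425 to 1025 mm from the base axis. Payload 3.6 kg.
Tool frame: the origin (TCP) lies at the very end of the fingers, on their centre line; the grasp point (between the pads) lies grip_point_offset behind it (grip_point_offset is the distance from the TCP to the grasp point, in mm); x points along the fingers, z is the direction in which the jaws open and shut, and the axes are right-handed (so a half turn about x gives the same grasp; the last joint's range is limited). The gripper opens to 85 mm and grips with 20 to 120 N. Pads are 22 mm wide; open, the fingers measure 114 mm over their backs; the gripper's body (76 mm by 85 mm) begins 54 mm behind the grasp point. The pads swing forward as they close: fully open they stand 13 mm farther back than shut.
Start: joints at [-69.013, 33.873, 2.773, 92.16, -1.908, 54.013, -1.931], TCP at [321.729, 649.708, 202.302] pointing down, gripper open.
Joint ranges: [-153.93, 153.93], [-27.13, 128.08], [-72.61, 78.16], [10.71, 143.7], [-87.88, 267.88], [4.46, 118.87], [-176.78, 176.78]. Speed limits (degrees/s): [147.25, 147.25, 180, 180, 180, 180, 180].

INTERFACE

Orientations are given as [roll, pitch, yaw] about the fixed x, y, z axes, in that order (R = Rz(yaw) Ry(pitch) Rx(roll)).
In Python, from station import observe, snapshot, sign_off, boxes_of, cut_out, spot_point, grip_point_offset gives the robot as it stands.
- The arm moves only by the shell command python3 -m pendant 'ROWS' [OPENING] [FORCE]. ROWS is JSON, a list that holds one entry, the list of rows, each a list of 4 numbers: the shift along the tool's x, y, z in mm, then the turn about the tool's x in rad. A call has 1 to 5 rows; each row shifts and turns the commanded pose from where the row before left it, along the tool's axes as they then stand; what a row does not reach is not made up. A row lasts 1/8 s, in which the tool goes at most 62.5 mm and 10.7 degrees, less where a joint would pass 70% of its speed; a pose out of reach is approached as far as the arm can. A call is refused whole if a number of a shift passes 62.5 or a number of a turn 0.188, either way. A call with a gripper value outside its range is refused whole. OPENING is the opening, from 0 (shut) to 1 (fully open), set as the call begins (- or left out, the last holds). The fingers move at their own pace and stop on an object; FORCE is the grip in N (left out, the last holds). Time passes only in rows, so rows that do not move let the fingers close. It gives the time, the measured TCP pose, the force and the opening at its end, in the units of the state.
- observe(): the state, without advancing time (a new reading comes with each control period).
- snapshot(name): name is "scene" or "side" or "wrist"; returns a dict with "frame" (420x560x3 uint8, red, green, blue), "depth" (420x560 float32, mm along the optical axis (not along the pixel's ray), 0 where there is no reading), "fx", "fy", "cx", "cy" (pixels), "T" (4x4, takes a point from camera to world coordinates). Camera axes: x right, y up, looking along -z (the intrinsics and any distortion apply to the point x, -y, -z); pixel columns grow to the right and rows downward; lengths in mm; the calibration is good to about 2 mm. A picture is of the moment at which its call begins.
- sign_off(): hands the job in, once; it reports no verdict.
Trained networks look in a picture, given as the dict that the camera call returned (one of the last four; its "shot" number tells which), for a name from the list of things; names that differ only in an ending like _2 or _b are one class to them, and where a whole thing is asked for, a point or a joint stands for the part that bears it (a point fixed in the world has none). Each returns a list of dicts, best first, with "score" (0 to 1); they miss things now and then, are a little off and sometimes report something else, mostly with a low value. They report only what shows in the picture. A call takes as long as a camera call. They do not tell look-alikes from the thing itself.
- boxes_of(picture, name): "pixel" ([column, row] in pixels, amid what is visible of it).
- cut_out(picture, name): "pixels" (420x560 bool, what is visible of it) and "pixel" ([column, row] in pixels, amid what is visible of it).
- spot_point(picture, name): "pixel" ([column, row] in pixels: a listed point, or the origin of a listed thing).
The state is a dict: "time": time; "qpos": joint angles; "qd": joint speeds; "joint_efforts": joint torques, N m; "position": TCP position; "eef_rot": TCP orientation; "force": force on the tool from outside, world axes, zero at the start; "torque": the same for the moment, N m; "grip_width": finger opening in mm.
Only numpy, scipy, OpenCV 4.12 (cv2) and the standard library are available. Lean on these libraries where they do the work, as an engineer would, in place of code of your own. Each camera call takes 0.05 s, during which the arm holds its last target. There are 200 camera calls.

## Working session

There is one attempt and no reset: what is moved stays moved. The work goes in short steps, Python scripts to look and compute and a shell command to move; the robot and the scene stay as the last step left them, time stands still between calls to the robot, and variables do not carry over. Pictures are saved under pics/ and viewed, about 8 in all and at most 12, crops included, and the job is handed in when it is done.

```bash
mkdir -p pics; ls; cat > h.py <<'E'
import numpy as np, cv2
from station import *
def cloud(s):
    d=s["depth"].astype(float); v,u=np.mgrid[0:d.shape[0],0:d.shape[1]]
    P=np.stack([(u-s["cx"])/s["fx"]*d,-(v-s["cy"])/s["fy"]*d,-d,np.ones_like(d)],-1)
    W=(P@np.asarray(s["T"]).T)[...,:3]; W[d<=0]=np.nan; return W
def save(s,n,crop=None,k=1):
    im=cv2.cvtColor(s["frame"],cv2.COLOR_RGB2BGR)
    if crop: a,b,c,d=crop; im=im[b:d,a:c]
    cv2.imwrite("pics/"+n,cv2.resize(im,None,fx=k,fy=k,interpolation=cv2.INTER_CUBIC))
E
python3 - <<'E'
from h import *
print(observe(), grip_point_offset)
a=snapshot("scene"); save(a,"scene0.png"); A=cloud(a)
b=snapshot("side"); save(b,"side0.png")
print({k:a[k] for k in ("fx","fy","cx","cy","shot")},a.keys())
for n in ["tray","tray_front","tray_back","tray_side","sign_1","sign_loose","marker","pen_pot","eraser","token_bowl","detergent"]:
    for s,C in ((a,A),(b,cloud(b))):
        try: r=spot_point(s,n)
        except Exception as e: print(n,e); continue
        print(n,s["shot"],[(np.round(q["pixel"]).tolist(),round(q["score"],2),np.round(C[int(np.clip(q["pixel"][1],0,419)),int(np.clip(q["pixel"][0],0,559))]).tolist()) for q in r[:6]])
E
```

```text
pics
{'time': 0.0, 'qpos': array([-69.01294552,  33.92632441,   2.76613067,  92.23803786,
        -1.90854168,  54.01414538,  -1.93035854]), 'qd': array([-0.00341737,  0.05121882,  0.05612294, -0.02004573,  0.01697809,
        0.03813521, -0.01329887]), 'joint_efforts': array([-8.28933935e-05, -5.48673713e+01,  1.54634748e+00, -1.98121512e+01,
        9.33760777e-03,  8.76981416e-03,  4.26415340e-06]), 'position': array([321.3026227 , 648.88706952, 201.12231523]), 'eef_rot': array([-177.28512245,   89.86758324, -113.62357611]), 'force': array([ 0.1751098 , -0.03812209, -0.116475  ]), 'torque': array([0.11024816, 0.02754123, 0.00152513]), 'grip_width': 85.2993467485111} 18.700000000000003
{'fx': 539.0567142779277, 'fy': 539.0567142779277, 'cx': 276.097422381038, 'cy': 217.3007388243653, 'shot': 1} dict_keys(['frame', 'depth', 'fx', 'fy', 'cx', 'cy', 'T', 'shot'])
tray 1 [([293.0, 219.0], 0.83, [610.0, -21.0, 37.0]), ([287.0, 216.0], 0.41, [584.0, -24.0, 25.0])]
tray 2 [([261.0, 210.0], 0.82, [582.0, -26.0, 28.0]), ([376.0, 365.0], 0.47, [530.0, -531.0, 66.0])]
tray_front 1 [([290.0, 2
[... 1082 characters left out ...]
ign_loose 1 [([185.0, 234.0], 0.61, [444.0, -303.0, 6.0])]
sign_loose 2 [([277.0, 316.0], 0.68, [454.0, -308.0, 8.0])]
marker 1 [([352.0, 143.0], 0.77, [469.0, 326.0, 16.0])]
marker 2 [([164.0, 161.0], 0.81, [459.0, 314.0, 10.0])]
pen_pot 1 [([216.0, 283.0], 0.61, [666.0, -325.0, 71.0])]
pen_pot 2 []
eraser 1 [([315.0, 254.0], 0.62, [735.0, -39.0, 29.0])]
eraser 2 [([313.0, 200.0], 0.73, [713.0, -59.0, 32.0])]
token_bowl 1 [([385.0, 189.0], 0.69, [668.0, 297.0, -0.0]), ([289.0, 211.0], 0.41, [576.0, -11.0, 30.0]), ([315.0, 254.0], 0.16, [741.0, -40.0, 32.0])]
token_bowl 2 [([232.0, 142.0], 0.68, [648.0, 251.0, 45.0])]
detergent 1 []
detergent 2 [([378.0, 367.0], 0.62, [530.0, -537.0, 68.0])]
```

View pics/scene0.png

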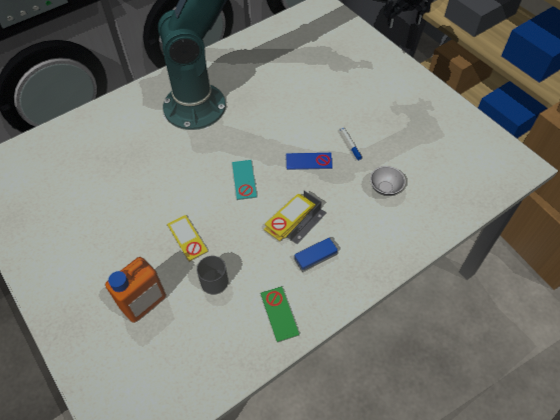

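View pics/side0.png

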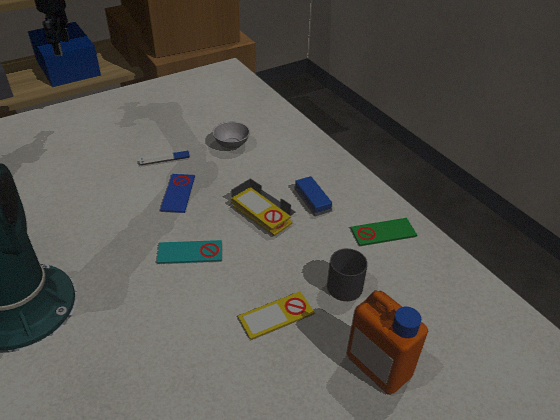

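Scene picture: the loose yellow sign is at about (187,237), with pale blue (310,161), turquoise (244,179) and green (280,313) signs as look-alikes. The dark tray with its pile is at (293,217), the marker at (351,143) with its blue cap near (359,156), the pot at (213,274), the bowl at (388,181) and the eraser at (316,253). Only the plate at (187,237) is yellow and lying on bare counter, so that is sign_loose.

```bash
cat >> h.py <<'E'
from scipy.spatial.transform import Rotation as Ro
def toolR(o=None):
    o=o or observe(); return Ro.from_euler("xyz",o["eef_rot"],degrees=True).as_matrix()
def go(x,y,z,yaw=None,o=None):
    """shift in tool axes (after the turn) and turn; yaw=world heading (deg) of jaw axis, modulo 180"""
    o=o or observe(); R=toolR(o); d=np.array([x,y,z])-o["position"]
    t=0
    if yaw is not None:
        cur=np.degrees(np.arctan2(R[1,2],R[0,2])); dy=(yaw-cur+90)%180-90
        t=-dy  # tool x points down
    print("jaw yaw %.1f"%np.degrees(np.arctan2(R[1,2],R[0,2])),"turn %.3f rad"%np.radians(t),"tool shift before turn",np.round(R.T@d,1),"after turn",np.round((R@Ro.from_rotvec([np.radians(t),0,0]).as_matrix()).T@d,1))
def rect(P):
    (c,(w,h),a)=cv2.minAreaRect(P[:,:2].astype(np.float32)); b=cv2.boxPoints((c,(w,h),a))
    e=[b[1]-b[0],b[2]-b[1]]; l=max(e,key=np.linalg.norm)
    return np.round(c,1),np.round(sorted((w,h)),1),round(float(np.degrees(np.arctan2(l[1],l[0]))%180),1)
def trim(P): # drop outliers
    m=np.median(P,0); return P[np.all(abs(P-m)<np.array([120,120,12]),1)]
E
python3 - <<'E'
from h import *
for cam in ("scene","side"):
    s=snapshot(cam); W=cloud(s)
    for n in ("sign_loose","marker","pen_pot","eraser","token_bowl","tray"):
        for q in cut_out(s,n)[:5]:
            if q["score"]<.3: continue
            m=cv2.erode(q["pixels"].astype(np.uint8),np.ones((2,2)))>0
            P=W[m]; P=P[~np.isnan(P).any(1)]
            if len(P)<20: continue
            P=trim(P) if n in("sign_loose","marker") else P
            c=s["frame"][m].mean(0)
            print(cam,n,round(q["score"],2),rect(P),"z",np.round(np.percentile(P[:,2],[5,50,95]),0),"rgb",c.round())
    # pot rim
    v=(W[...,2]>76)&(W[...,2]<95)&(abs(W[...,0]-666)<70)&(abs(W[...,1]+325)<70)
    print("rim",rect(W[v]),v.sum())
    save(s,cam+"1.png",(230,160,360,260) if cam=="scene" else (200,160,330,260),6)
E
```

```text
scene sign_loose 0.64 (array([ 458.8, -304. ]), array([ 61.1, 149.9]), 176.3) z [ 1.  6. 12.] rgb [168. 156. 117.]
scene marker 0.72 (array([472.4, 321.9]), array([ 16.8, 135.5]), 166.2) z [ 9. 16. 22.] rgb [105. 122. 142.]
scene pen_pot 0.95 (array([ 629.6, -313.4]), array([77.5, 85. ]), 158.3) z [ 2. 39. 81.] rgb [60. 61. 60.]
scene eraser 0.6 (array([737.4, -32.8]), array([ 51.6, 121.5]), 82.8) z [ 7. 29. 35.] rgb [ 48.  77. 131.]
scene token_bowl 0.72 (array([672.7, 303.7]), array([ 99.7, 110. ]), 147.0) z [ 2. 20. 44.] rgb [132. 131. 132.]
scene token_bowl 0.41 (array([739., -33.]), array([ 48.2, 120.7]), 84.3) z [ 7. 29. 35.] rgb [ 48.  77. 131.]
scene tray 0.65 (array([629.9,  26.4]), array([ 76.2, 162.7]), 126.4) z [-2.  6. 38.] rgb [71. 72. 73.]
rim (array([ 633.3, -315.7]), array([73.6, 78.4]), 91.0) 129
side sign_loose 0.75 (array([ 454.8, -304.5]), array([ 64.5, 148. ]), 176.2) z [3. 6. 9.] rgb [124. 110.  76.]
side sign_loose 0.57 (array([466.9, 323.3]), array([ 24., 136.]), 165.3) z [ 3. 12. 19.] rgb [80. 84. 93.]
side marker 0.86 (array([466.4, 323.5]), array([ 24. , 136.1]), 165.3) z [ 3. 13. 19.] rgb [82. 85. 93.]
side pen_pot 0.77 (array([ 627.8, -316.6]), array([77.6, 83.5]), 35.5) z [ 7. 49. 82.] rgb [35. 34. 33.]
side eraser 0.94 (array([731.3, -37.1]), array([ 48.4, 116.2]), 83.3) z [ 8. 29. 34.] rgb [31. 47. 83.]
side token_bowl 0.81 (array([672.8, 299.3]), array([100.7, 110.3]), 61.5) z [ 7. 26. 44.] rgb [85. 82. 83.]
side token_bowl 0.64 (array([626. ,  23.9]), array([ 71.8, 162.5]), 127.3) z [-0. 23. 38.] rgb [42. 41. 40.]
side tray 0.63 (array([627. ,  23.3]), array([ 70.2, 163.5]), 126.5) z [-0. 24. 39.] rgb [40. 39. 40.]
rim (array([ 632.4, -315.7]), array([72.6, 81.4]), 90.2) 228
```

View pics/scene1.png

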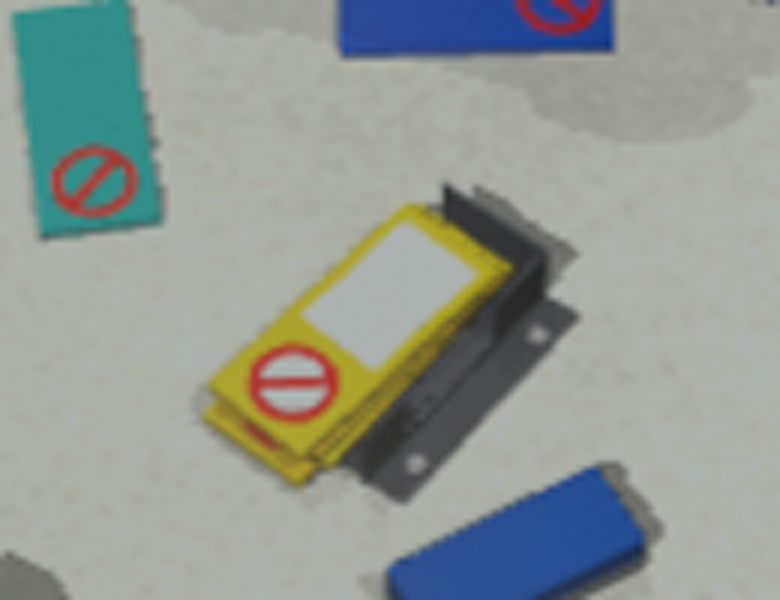

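The crop shows the tray's side upstand to the upper right at about (500,240), the back upstand and flange to the lower right, and the pile pulled short of both. Tray yaw is about 36.5°. Next I go above the marker's tail end and take a close look.

```bash
python3 -c "
from h import *
print(toolR().round(2)); go(430,330,150,76)"
```

```text
[[ 0.   -0.9   0.44]
 [-0.    0.44  0.9 ]
 [-1.   -0.    0.  ]]
jaw yaw 63.7 turn -0.215 rad tool shift before turn [  52.3 -238.9 -238.5] after turn [  52.3 -182.4 -284. ]
```

```bash
python3 -m pendant '[[[0,0,0,-0.11],[0,0,0,-0.105],[9,-31,-48,0],[9,-31,-48,0],[9,-31,-48,0]]]' && python3 -m pendant '[[[9,-31,-48,0],[9,-31,-48,0],[8,-28,-44,0],[0,0,0,0],[0,0,0,0]]]'; python3 - <<'E'
from h import *
o=observe(); print(o["time"],o["position"],toolR(o)[:,2].round(3)); 
s=snapshot("wrist"); W=cloud(s); save(s,"w1.png")
for q in cut_out(s,"marker")[:3]:
    P=W[q["pixels"]]; P=P[~np.isnan(P).any(1)]; print(q["score"],q["pixel"],rect(trim(P)),np.percentile(P[:,2],[5,50,95]))
E
```

```text
time: 2.52
position: [377.8, 486.0, 175.3]
eef_rot: [-48.1, 90.0, 27.9]
force: [1.1, -0.0, 0.6]
grip_width: 85.2
time: 3.15
position: [430.7, 330.7, 149.7]
eef_rot: [-9.7, 89.9, 66.2]
force: [0.5, 0.5, 0.6]
grip_width: 85.7
3.15 [430.71084217 330.71481462 149.65744488] [0.242 0.97  0.001]
0.82 [278.4, 218.2] (array([466. , 329.4]), array([ 20.8, 140.5]), 165.2) [ 9.4021161  16.81086553 18.50472577]
```

View pics/w1.png

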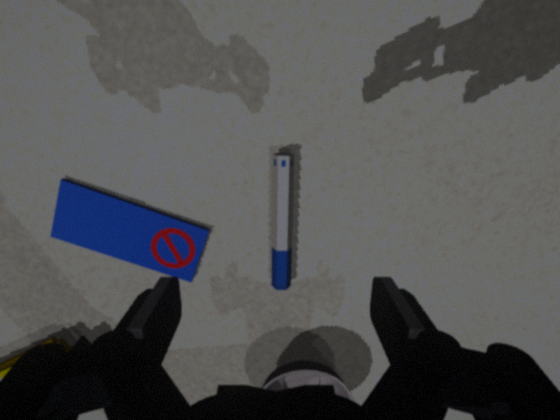

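The wrist view shows the marker at (282,220), with its blue cap at (281,270) and its tail at (283,158), centred between the fingers. I will grip it 20 mm from the tail.

```bash
python3 -c "
from h import *
go(418,340,2,75.2)"
```

```text
jaw yaw 76.1 turn 0.016 rad tool shift before turn [147.7  13.7   4.5] after turn [147.7  13.8   4.3]
```

```bash
python3 -m pendant '[[[50,14,5,0.016],[50,0,0,0],[35,0,0,0],[13,0,0,0]]]' 0.55; python3 -m pendant '[[[0,0,0,0],[0,0,0,0],[0,0,0,0],[0,0,0,0]]]' 0 20;  python3 -m pendant '[[[-50,0,0,0],[-50,0,0,0],[0,0,0,0]]]'
python3 - <<'E'
from h import *
s=snapshot("wrist"); W=cloud(s); save(s,"w2.png")
for n in ("scene","side"):
  s=snapshot(n);W=cloud(s)
  for q in cut_out(s,"marker")[:1]:
    P=W[q["pixels"]]; P=P[~np.isnan(P).any(1)]; print(q["score"],q["pixel"],rect(P),np.percentile(P[:,2],[5,50,95]))
o=observe();print(o["force"],o["position"])
E
```

```text
time: 3.75
position: [416.5, 339.3, -0.5]
eef_rot: [128.2, 89.9, -156.6]
force: [0.7, 0.4, 0.6]
grip_width: 46.9
time: 4.25
position: [418.6, 338.4, 2.2]
eef_rot: [-34.0, 89.9, 41.0]
force: [-0.4, 0.3, -0.5]
grip_width: -0.2
time: 4.62
position: [420.6, 340.1, 105.3]
eef_rot: [-32.5, 89.5, 42.6]
force: [0.1, 0.1, -1.4]
grip_width: 0.1
0.6 [354.9, 144.2] (array([460.4, 329.3]), array([ 27.6, 157.1]), 164.1) [ 1.43375907 14.70409588 21.55252418]
0.53 [163.3, 158.6] (array([465.7, 322.6]), array([ 24.4, 137.5]), 166.3) [ 3.17526201 13.69918892 19.9177815 ]
[-0.46665949  0.16576144  0.1944419 ] [417.19813134 337.26485547 100.19350357]
```

View pics/w2.png

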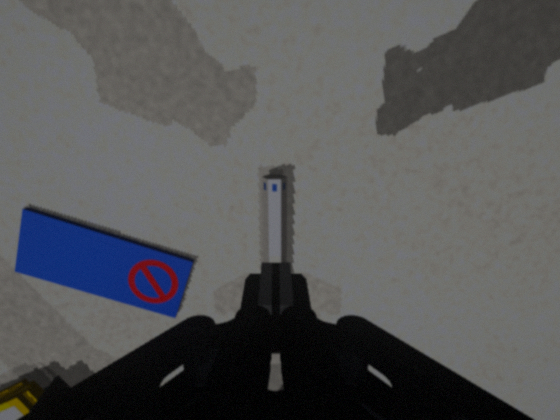

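```bash
python3 - <<'E'
from h import *
s=snapshot("wrist"); o=observe(); print(np.round(s["T"],2)); 
def pr(p):
    c=np.linalg.inv(s["T"])@np.r_[p,1]; return [s["cx"]+s["fx"]*c[0]/-c[2], s["cy"]-s["fy"]*c[1]/-c[2]]
R=toolR(o)
print("TCP px",pr(o["position"]),"below tcp at z=9",pr([o["position"][0],o["position"][1],9]))
W=cloud(s)
for r,c in ((250,278),(330,278),(200,278),(400,278),(100,278)): print(r,c,W[r,c])
print(R)
E
```

```text
[[ 2.6000e-01 -9.2000e-01 -3.1000e-01  3.3660e+02]
 [ 9.7000e-01  2.4000e-01  8.0000e-02  3.5947e+02]
 [-0.0000e+00 -3.2000e-01  9.5000e-01  2.7164e+02]
 [ 0.0000e+00  0.0000e+00  0.0000e+00  1.0000e+00]]
TCP px [np.float64(274.57620922797287), np.float64(254.63053416268943)] below tcp at z=9 [np.float64(274.9397033892068), np.float64(206.02990972212484)]
250 278 [452.74885004 330.48715824  17.23643184]
330 278 [417.55873462 338.79558115 165.45688177]
200 278 [410.25588454 341.70704234  17.9084861 ]
400 278 [405.58663537 341.67608311 207.79172998]
100 278 [337.48487265 361.0568009   -1.2501159 ]
[[-0.00198807 -0.96621146  0.25774301]
 [-0.0018676   0.25774665  0.96621073]
 [-0.99999628  0.00143953 -0.00231692]]
```

The grasp missed: the jaws shut to 0 and the marker did not move. The side faces of the lying hexagon are edges at z = 9, so the tips probably rode over it. I'll feel for the counter with a smaller opening.

```bash
python3 -c "
from h import *
go(418,340,4,75.2)"; python3 -m pendant '[[[0,0,0,0],[0,0,0,0]]]' 0.33; python3 -m pendant '[[[50,2,2,0],[48,0,0,0],[0,0,0,0],[0,0,0,0]]]';  python3 -m pendant '[[[3,0,0,0],[0,0,0,0]]]'; python3 -m pendant '[[[3,0,0,0],[0,0,0,0]]]'
```

```text
jaw yaw 75.1 turn -0.002 rad tool shift before turn [96.1 -0.2  3. ] after turn [96.1 -0.2  3. ]
time: 5.18
position: [417.8, 337.8, 100.7]
eef_rot: [149.4, 89.9, -135.5]
force: [0.6, -0.1, -0.6]
grip_width: 28.0
time: 5.68
position: [417.2, 340.9, 4.2]
eef_rot: [-38.1, 89.9, 36.9]
force: [0.2, 0.0, -0.6]
grip_width: 28.0
time: 5.92
position: [417.4, 341.1, 1.7]
eef_rot: [-33.0, 89.9, 42.0]
force: [-0.6, -0.1, 0.2]
grip_width: 28.5
time: 6.18
position: [416.7, 340.5, -2.5]
eef_rot: [-40.5, 90.0, 34.6]
force: [0.2, 0.3, -0.3]
grip_width: 28.2
```

```bash
python3 -m pendant '[[[0,0,0,0],[0,0,0,0],[0,0,0,0]]]' 0 20;  python3 -m pendant '[[[-30,0,0,0],[-40,0,0,0],[0,0,0,0]]]'; python3 - <<'E'
from h import *
s=snapshot("wrist"); save(s,"w3.png",(150,120,410,330),2)
E
```

```text
time: 6.55
position: [416.7, 340.5, -2.7]
eef_rot: [-172.0, 90.0, -97.0]
force: [0.7, 0.3, 0.0]
grip_width: 0.1
time: 6.92
position: [418.4, 342.0, 69.8]
eef_rot: [-32.3, 89.7, 42.8]
force: [0.3, 0.9, -0.2]
grip_width: 0.2
```

View pics/w3.png

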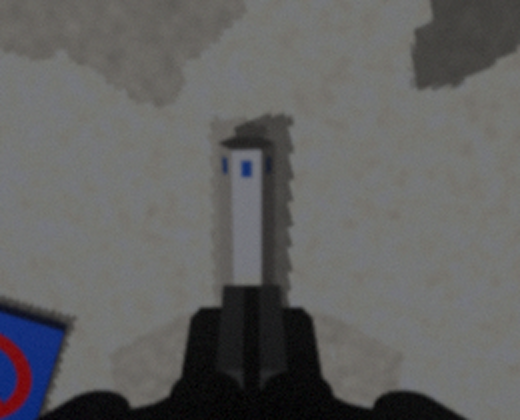

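```bash
python3 - <<'E'
from h import *
o=observe(); print(o["position"],o["qpos"])
s=snapshot("scene"); W=cloud(s); save(s,"s2.png",(280,80,420,180),5)
s=snapshot("wrist"); print(np.round(s["T"],2)); W=cloud(s)
# gripper points in view, seen by wrist
v,u=np.where((W[...,2]>35)); 
for r in range(200,420,15):
    print(r,[tuple(np.round(W[r,c]).tolist()) for c in (266,276,286)])
E
```

```text
[417.44374562 341.23057801  68.50845456] [-43.82968246  32.06615305  -0.33914194 121.72160858   0.41660052
  26.03967054  30.56453779]
[[ 2.6000e-01 -9.1000e-01 -3.1000e-01  3.3568e+02]
 [ 9.7000e-01  2.4000e-01  8.0000e-02  3.6239e+02]
 [ 0.0000e+00 -3.2000e-01  9.5000e-01  2.3883e+02]
 [ 0.0000e+00  0.0000e+00  0.0000e+00  1.0000e+00]]
200 [(399.0, 339.0, 15.0), (400.0, 346.0, 17.0), (403.0, 353.0, 15.0)]
215 [(410.0, 336.0, 14.0), (411.0, 343.0, 17.0), (414.0, 350.0, 15.0)]
230 [(421.0, 333.0, 13.0), (422.0, 340.0, 18.0), (425.0, 347.0, 15.0)]
245 [(433.0, 330.0, 13.0), (433.0, 337.0, 18.0), (437.0, 344.0, 14.0)]
260 [(445.0, 326.0, 12.0), (445.0, 334.0, 18.0), (449.0, 341.0, 14.0)]
275 [(403.0, 340.0, 113.0), (405.0, 344.0, 112.0), (406.0, 349.0, 113.0)]
290 [(404.0, 340.0, 123.0), (405.0, 344.0, 124.0), (406.0, 348.0, 124.0)]
305 [(404.0, 341.0, 134.0), (405.0, 344.0, 134.0), (406.0, 348.0, 133.0)]
320 [(404.0, 341.0, 144.0), (411.0, 343.0, 134.0), (405.0, 348.0, 144.0)]
335 [(403.0, 341.0, 151.0), (418.0, 341.0, 134.0), (404.0, 348.0, 152.0)]
350 [(414.0, 338.0, 145.0), (425.0, 339.0, 133.0), (408.0, 347.0, 155.0)]
365 [(421.0, 336.0, 144.0), (555.0, 305.0, -0.0), (423.0, 343.0, 145.0)]
380 [(423.0, 336.0, 149.0), (571.0, 301.0, 0.0), (424.0, 343.0, 150.0)]
395 [(404.0, 342.0, 173.0), (406.0, 344.0, 173.0), (407.0, 346.0, 172.0)]
410 [(405.0, 342.0, 178.0), (405.0, 344.0, 178.0), (405.0, 347.0, 178.0)]
```

The picture shows the shut fingers ending at about row 262, over the marker's shaft. By depth their tips are near z ≈ 104, while the reported TCP is at 68.5. So the real fingertips end about 35 mm short of the reported TCP, which explains both the empty grasps and the lack of counter contact. I'll measure this by feeling for the counter.

```bash
python3 -m pendant '[[[0,0,0,0],[0,0,0,0]]]' 0.33; python3 -m pendant '[[[50,0,0,0],[38,0,0,0],[0,0,0,0],[0,0,0,0]]]';  for i in 1 ; do python3 -m pendant '[[[5,0,0,0],[0,0,0,0]]]'; python3 -m pendant '[[[3,0,0,0],[0,0,0,0]]]'; done; python3 - <<'E'
from h import *
W=None
s=snapshot("wrist"); W=cloud(s); save(s,"w4.png",(150,120,410,330),2)
for r in range(200,300,8):
    print(r,[tuple(np.round(W[r,c]).tolist()) for c in (246,256,276,296,306)])
E
```

```text
time: 7.32
position: [416.2, 340.1, 66.4]
eef_rot: [149.5, 89.9, -135.5]
force: [1.4, 0.6, -0.3]
grip_width: 28.4
time: 7.82
position: [417.0, 340.7, -20.2]
eef_rot: [-39.8, 90.0, 35.3]
force: [0.4, -0.5, 0.6]
grip_width: 28.3
time: 8.07
position: [417.1, 340.9, -24.8]
eef_rot: [-32.1, 89.9, 42.9]
force: [0.3, -0.8, -0.3]
grip_width: 28.0
time: 8.32
position: [416.7, 340.5, -28.6]
eef_rot: [-38.8, 90.0, 36.3]
force: [0.6, 0.1, -0.8]
grip_width: 28.3
200 [(374.0, 339.0, -0.0), (375.0, 343.0, 0.0), (378.0, 352.0, -1.0), (380.0, 360.0, -1.0), (381.0, 365.0, -1.0)]
208 [(377.0, 338.0, 0.0), (378.0, 342.0, 0.0), (381.0, 351.0, -1.0), (383.0, 360.0, -0.0), (385.0, 364.0, -1.0)]
216 [(381.0, 337.0, -0.0), (382.0, 341.0, -0.0), (385.0, 350.0, -0.0), (387.0, 359.0, -1.0), (388.0, 363.0, -1.0)]
224 [(385.0, 335.0, -1.0), (386.0, 340.0, -1.0), (388.0, 349.0, 0.0), (391.0, 358.0, 0.0), (392.0, 362.0, -1.0)]
232 [(388.0, 335.0, 0.0), (389.0, 339.0, 1.0), (393.0, 348.0, -1.0), (395.0, 357.0, -2.0), (396.0, 361.0, -1.0)]
240 [(392.0, 334.0, 1.0), (394.0, 338.0, 0.0), (396.0, 347.0, -0.0), (399.0, 356.0, -0.0), (400.0, 360.0, -0.0)]
248 [(397.0, 332.0, -1.0), (397.0, 337.0, 0.0), (398.0, 346.0, 4.0), (402.0, 355.0, -0.0), (404.0, 359.0, -1.0)]
256 [(401.0, 331.0, -1.0), (396.0, 338.0, 11.0), (399.0, 346.0, 11.0), (400.0, 355.0, 12.0), (408.0, 358.0, -0.0)]
264 [(404.0, 330.0, -0.0), (401.0, 336.0, 10.0), (399.0, 346.0, 18.0), (404.0, 354.0, 13.0), (409.0, 358.0, 6.0)]
272 [(408.0, 329.0, 1.0), (405.0, 335.0, 10.0), (403.0, 345.0, 18.0), (408.0, 353.0, 13.0), (413.0, 357.0, 6.0)]
280 [(411.0, 328.0, 3.0), (409.0, 334.0, 9.0), (407.0, 344.0, 17.0), (412.0, 352.0, 13.0), (417.0, 356.0, 6.0)]
288 [(415.0, 327.0, 4.0), (413.0, 333.0, 10.0), (411.0, 343.0, 17.0), (416.0, 351.0, 11.0), (420.0, 355.0, 7.0)]
296 [(418.0, 326.0, 5.0), (417.0, 332.0, 9.0), (415.0, 342.0, 17.0), (420.0, 350.0, 12.0), (423.0, 354.0, 9.0)]
```

```bash
python3 -m pendant '[[[0,0,0,0],[0,0,0,0],[0,0,0,0],[0,0,0,0]]]' 0 20;  python3 -m pendant '[[[-30,0,0,0],[-40,0,0,0],[-40,0,0,0],[-20,0,0,0],[0,0,0,0]]]'; python3 - <<'E'
from h import *
s=snapshot("wrist"); W=cloud(s)
for q in cut_out(s,"marker")[:1]:
    P=W[q["pixels"]]; P=P[~np.isnan(P).any(1)]; print(q["score"],q["pixel"],rect(P),np.percentile(P[:,2],[5,50,95]))
o=observe();print(o["force"],o["position"]);go(0,0,0)
E
```

```text
time: 8.88
position: [416.7, 340.6, -28.5]
eef_rot: [-33.5, 90.0, 41.6]
force: [-0.6, -0.3, 4.1]
grip_width: 19.7
time: 9.5
position: [417.5, 341.2, 102.5]
eef_rot: [-32.1, 89.8, 42.9]
force: [0.6, 0.9, -1.1]
grip_width: 19.3
0.58 [273.9, 313.8] (array([436.2, 340.6]), array([28.3, 76.5]), 165.6) [139.55542865 147.89073908 149.343673  ]
[ 0.21449328 -0.15654134 -0.9524534 ] [416.17622817 340.08868283 100.6037025 ]
jaw yaw 75.1 turn 0.000 rad tool shift before turn [ 101.2  314.3 -435.8] after turn [ 101.2  314.3 -435.8]
```

Gripped: width 19.5, with the marker axis 38 mm above the reported TCP. Now I carry it to the tray's side upstand, which is fixed, to tilt it in the jaws.

```bash
python3 -m pendant '[[[0,0,0,0.17],[0,0,0,0.17],[0,0,0,0.17],[0,0,0,0.164],[0,0,0,0]]]'; python3 -c "
from h import *
go(552,92,110,36.5)"
```

```text
time: 10.22
position: [415.8, 339.9, 99.8]
eef_rot: [-158.0, 89.8, -121.4]
force: [0.4, -0.0, 0.0]
grip_width: 19.4
jaw yaw 36.6 turn 0.001 rad tool shift before turn [  -9.8 -280.2  -38.3] after turn [  -9.8 -280.3  -38. ]
```

```bash
python3 -m pendant '[[[-2,-56,-8,0],[-2,-56,-8,0],[-2,-56,-8,0],[-2,-56,-7,0],[-2,-56,-7,0]]]'; python3 -m pendant '[[[0,0,0,0],[0,0,0,0]]]'; python3 - <<'E'
from h import *
s=snapshot("wrist"); W=cloud(s); save(s,"w5.png")
np.save("w5.npy",W); np.save("w5f.npy",s["frame"])
# tray upstand tops: z 36..48 dark pixels
f=s["frame"].astype(int); dark=(f.max(2)<75)
th=np.radians(36.5); ex=np.array([np.cos(th),np.sin(th)]); ey=np.array([-ex[1],ex[0]]); o0=np.array([614.4,8.1])
for n in ("scene","side"):
    q=snapshot(n); V=cloud(q); m=(V[...,2]>33)&(V[...,2]<50)&(q["frame"].max(2)<90)&(np.hypot(V[...,0]-614,V[...,1]-8)<130)
    d=V[m][:,:2]-o0; print(n,m.sum()); print(np.round(np.c_[d@ex,d@ey,V[m][:,2]])[:40].tolist())
m=(W[...,2]>33)&(W[...,2]<50)&dark&(np.hypot(W[...,0]-614,W[...,1]-8)<130)
d=W[m][:,:2]-o0; print("wrist",m.sum()); print(np.round(np.c_[d@ex,d@ey,W[m][:,2]])[::max(1,m.sum()//50)].tolist())
E
```

```text
time: 10.85
position: [552.6, 90.9, 110.5]
eef_rot: [155.0, 89.9, -168.3]
force: [0.6, 1.0, -0.5]
grip_width: 19.6
time: 11.1
position: [551.6, 92.7, 110.5]
eef_rot: [140.3, 89.9, 176.8]
force: [0.5, 1.2, -0.3]
grip_width: 19.5
scene 92
[[-7.0, 82.0, 39.0], [-7.0, 81.0, 36.0], [-4.0, 82.0, 35.0], [1.0, 77.0, 43.0], [-6.0, 78.0, 34.0], [2.0, 74.0, 43.0], [4.0, 77.0, 39.0], [7.0, 76.0, 42.0], [1.0, 76.0, 35.0], [4.0, 77.0, 35.0], [7.0, 77.0, 35.0], [11.0, 74.0, 42.0], [15.0, 72.0, 45.0], [8.0, 74.0, 34.0], [12.0, 73.0, 38.0], [15.0, 70.0, 43.0], [18.0, 73.0, 41.0], [13.0, 67.0, 41.0], [15.0, 72.0, 35.0], [19.0, 69.0, 41.0], [21.0, 71.0, 39.0], [25.0, 69.0, 43.0], [19.0, 68.0, 38.0], [22.0, 71.0, 35.0], [26.0, 64.0, 45.0], [28.0, 69.0, 40.0], [26.0, 66.0, 37.0], [29.0, 68.0, 36.0], [33.0, 64.0, 43.0], [36.0, 64.0, 44.0], [27.0, 65.0, 33.0], [33.0, 63.0, 39.0], [36.0, 63.0, 40.0], [39.0, 64.0, 40.0], [31.0, 62.0, 34.0], [33.0, 63.0, 33.0], [37.0, 62.0, 37.0], [40.0, 60.0, 41.0], [43.0, 59.0, 43.0], [38.0, 56.0, 40.0]]
side 146
[[36.0, 62.0, 45.0], [39.0, 60.0, 43.0], [41.0, 58.0, 42.0], 
[... 1093 characters left out ...]
, [-1.0, 82.0, 41.0], [10.0, 81.0, 39.0], [5.0, 81.0, 41.0], [15.0, 78.0, 35.0], [17.0, 78.0, 36.0], [17.0, 78.0, 38.0], [18.0, 77.0, 39.0], [16.0, 78.0, 42.0], [14.0, 77.0, 41.0], [25.0, 74.0, 36.0], [21.0, 77.0, 43.0], [18.0, 75.0, 41.0], [28.0, 73.0, 37.0], [23.0, 74.0, 41.0], [35.0, 70.0, 34.0], [28.0, 73.0, 42.0], [23.0, 73.0, 42.0], [34.0, 71.0, 38.0], [29.0, 72.0, 42.0], [40.0, 68.0, 34.0], [34.0, 71.0, 41.0], [30.0, 70.0, 41.0], [40.0, 68.0, 39.0], [38.0, 69.0, 41.0], [36.0, 68.0, 42.0], [37.0, 67.0, 41.0], [39.0, 67.0, 42.0], [43.0, 66.0, 42.0], [41.0, 62.0, 39.0], [44.0, 63.0, 42.0], [40.0, 60.0, 40.0], [38.0, 55.0, 33.0], [41.0, 58.0, 42.0], [38.0, 56.0, 40.0], [40.0, 54.0, 42.0]]
```

View pics/w5.png

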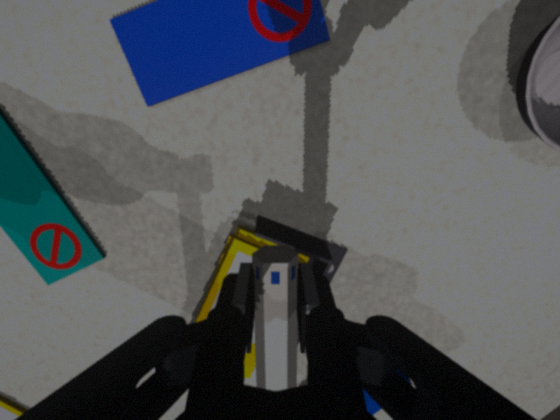

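The wrist view shows the side upstand as a dark bar from (258,220) to (345,265), the held marker at (275,320), and the pile to its lower left. The upstand is turned from my 36.5° guess, so I'm refitting the tray.

```bash
python3 - <<'E'
from h import *
W=np.load("w5.npy"); f=np.load("w5f.npy").astype(int); 
near=np.hypot(W[...,0]-614,W[...,1]-8)<130
m=near&(abs(W[...,2]-42)<2.0)&(f.max(2)<75)
P=W[m][:,:2]
l=cv2.fitLine(P.astype(np.float32),cv2.DIST_HUBER,0,.01,.01).ravel(); print("side line wrist",np.degrees(np.arctan2(l[1],l[0])),l[2:],len(P))
L=[]
for n in ("scene","side"):
    s=snapshot(n); V=cloud(s); g=s["frame"].astype(int); near=np.hypot(V[...,0]-614,V[...,1]-8)<130
    m=near&(V[...,2]>9)&(V[...,2]<50)&(g[...,0]<110)&(g.max(2)-g.min(2)<25); print(n,"dark",m.sum()); L.append(V[m])
    y=near&(V[...,2]>20)&(g[...,0]>g[...,2]*1.6+10)&(abs(V[...,2]-31)<5); print("yellow",rect(V[y]),y.sum())
P=np.vstack(L); np.save("dark.npy",P)
# fit tray by search: L-shaped upstand, inner faces at x=32 (|y|>35), y=75; outer +3
from scipy.optimize import minimize
Q=np.vstack([P,W[m if False else (np.hypot(W[...,0]-614,W[...,1]-8)<130)&(W[...,2]>15)&(W[...,2]<48)&(f.max(2)<75)]])
def cost(p):
    c,sn=np.cos(p[2]),np.sin(p[2]); d=Q[:,:2]-p[:2]; x=d[:,0]*c+d[:,1]*sn; y=-d[:,0]*sn+d[:,1]*c
    ds=np.hypot(y-76.5,np.maximum(0,abs(x-5)-30)); db=np.hypot(x-33.5,np.maximum(0,35-abs(y))+np.maximum(0,abs(y)-78)); r=np.minimum(np.minimum(ds,db),6)
    return (r**2).mean()
best=min((minimize(cost,[x0,y0,np.radians(a)],method="Nelder-Mead",options=dict(maxiter=600)) for a in (10,20,30,38) for x0 in (585,605) for y0 in (-10,10)),key=lambda r:r.fun)
print("tray",best.x[:2],np.degrees(best.x[2]),best.fun,len(Q))
E
```

```text
side line wrist 12.538869 [581.68756  79.33456] 361
scene dark 260
yellow (array([588.5, -15.2]), array([ 73.6, 157.8]), 104.0) 426
side dark 560
yellow (array([583.7, -15.4]), array([ 67.9, 158.3]), 102.2) 573
tray [595.70077071   4.45430954] 14.644556506211172 11.488020097726578 2434
```

```bash
python3 -m pendant '[[[0,0,0,0.135],[0,0,0,0.135],[0,0,0,0.133],[0,0,0,0]]]'; python3 -c "
from h import *
go(578.5,99,20,13.5)"
```

```text
time: 11.85
position: [552.0, 93.8, 111.2]
eef_rot: [-150.4, 90.0, -136.8]
force: [-1.1, 0.5, 0.1]
grip_width: 19.4
jaw yaw 13.6 turn 0.001 rad tool shift before turn [91.2 -1.2 27. ] after turn [91.2 -1.1 27. ]
```

```bash
python3 -m pendant '[[[40,-1,27,0],[50,0,0,0],[0,0,0,0]]]'; python3 -m pendant '[[[5,0,0,0],[4,0,0,0],[0,0,0,0]]]';python3 -m pendant '[[[3,0,0,0],[3,0,0,0],[3,0,0,0]]]'; python3 - <<'E'
from h import *
o=observe(); print(o["position"],o["force"])
s=snapshot("wrist"); save(s,"w6.png",(180,180,380,400),2)
s=snapshot("side"); save(s,"side6.png",(180,120,330,240),5); V=cloud(s)
for q in cut_out(s,"marker")[:2]:
    P=V[q["pixels"]]; P=P[~np.isnan(P).any(1)]; 
    if len(P)>10: u,S,vt=np.linalg.svd(P-P.mean(0),full_matrices=False); print(q["score"],q["pixel"],P.mean(0),vt[0],P.max(0),P.min(0))
E
```

```text
time: 12.22
position: [575.4, 98.1, 18.2]
eef_rot: [173.8, 89.5, -172.7]
force: [-0.9, -0.1, 0.0]
grip_width: 19.9
time: 12.6
position: [579.8, 98.1, 13.6]
eef_rot: [-0.8, 89.9, 12.6]
force: [-0.1, 0.5, -0.2]
grip_width: 19.8
time: 12.98
position: [579.9, 99.8, 5.2]
eef_rot: [36.2, 89.8, 49.6]
force: [-0.9, 2.5, 9.0]
grip_width: 19.5
[579.87800928  99.79398612   5.15864053] [-0.89606304  2.52398442  9.01370855]
0.84 [252.5, 187.9] [594.20289507  36.22246347  64.91064283] [-0.02168613 -0.89545068  0.44463219] [668.84585993 146.1450456   91.78467235] [572.90321051 -20.36160539  -5.85615487]
```

View pics/side6.png

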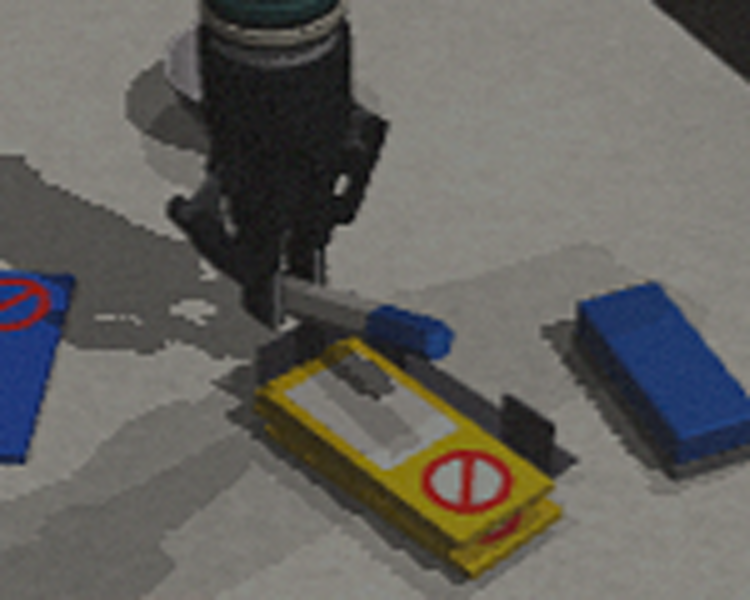

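The side view shows the marker in the jaws at (320,300), its cap (430,335) raised by the upstand, well clear of the gripper body and the pile. I continue.

```bash
cat >> h.py <<'E'
def mang(n="side"):
    s=snapshot(n); V=cloud(s)
    for q in cut_out(s,"marker")[:1]:
        m=cv2.erode(q["pixels"].astype(np.uint8),np.ones((2,2)))>0
        P=V[m]; P=P[~np.isnan(P).any(1)]; md=np.median(P,0); P=P[np.linalg.norm(P-md,axis=1)<75]
        for _ in range(3):
            c=P.mean(0); v=np.linalg.svd(P-c,full_matrices=False)[2][0]; r=np.linalg.norm(np.cross(P-c,v),axis=1); P=P[r<14]
        print(n,q["score"],"elev %.1f head %.1f"%(np.degrees(np.arcsin(abs(v[2]))),np.degrees(np.arctan2(v[1],v[0]))),c.round(),len(P)); t=(P-c)@v; print((c+v*t.min()).round(),(c+v*t.max()).round())
E
python3 -m pendant '[[[3,0,0,0],[2,0,0,0],[0,0,0,0]]]'; python3 -c "
from h import *
mang()"; python3 -m pendant '[[[2,0,0,0],[2,0,0,0],[0,0,0,0]]]'; python3 -c "
from h import *
mang();mang('scene')"
```

```text
time: 13.5
position: [580.0, 99.8, 0.1]
eef_rot: [34.0, 89.8, 47.4]
force: [-0.8, 2.2, 8.0]
grip_width: 19.7
side 0.58 elev 25.7 head -74.5 [589.  28.  80.] 178
[574.  82.  53.] [600. -10.  99.]
time: 13.98
position: [580.2, 99.6, -3.7]
eef_rot: [26.7, 89.8, 40.1]
force: [-1.1, 2.1, 9.2]
grip_width: 19.3
side 0.71 elev 2.5 head -93.2 [727. -40.  30.] 308
[731.  23.  33.] [724. -93.  27.]
scene 0.73 elev 2.3 head -72.6 [636.  14.   4.] 300
[611.  91.   7.] [654. -46.   2.]
```

```bash
python3 -m pendant '[[[2,0,0,0],[2,0,0,0],[0,0,0,0]]]';  python3 -m pendant '[[[-40,0,0,0],[-50,0,0,0],[-50,0,0,0],[0,0,0,0],[0,0,0,0]]]'; python3 -c "
from h import *
mang();mang('scene');go(0,0,0);print(observe()['position'])
# pot rim
for n in ('scene','side'):
    s=snapshot(n);W=cloud(s); v=(abs(W[...,2]-83)<4)&(abs(W[...,0]-631)<60)&(abs(W[...,1]+316)<60)
    print(n,rect(W[v]),v.sum(), cv2.minEnclosingCircle(W[v][:,:2].astype(np.float32)))
"
```

```text
time: 14.55
position: [580.5, 100.1, -7.6]
eef_rot: [26.8, 89.8, 40.2]
force: [-1.7, 3.0, 9.4]
grip_width: 19.6
time: 15.18
position: [578.4, 98.1, 130.4]
eef_rot: [99.8, 90.0, 113.1]
force: [-0.2, 0.2, 0.2]
grip_width: 19.6
side 0.73 elev 40.2 head 106.7 [586.  31. 227.] 148
[595.   1. 253.] [572.  79. 184.]
scene 0.6 elev 38.7 head -79.0 [596.  40. 226.] 159
[586.  92. 183.] [603.   4. 255.]
jaw yaw 13.4 turn 0.000 rad tool shift before turn [ 130.6   38.3 -584.3] after turn [ 130.6   38.3 -584.3]
[577.72866683  97.81187896 128.88149013]
scene (array([ 629.9, -316.1]), array([77.8, 78.8]), 38.4) 107 ((629.5098876953125, -316.44891357421875), 41.51408386230469)
side (array([ 627.2, -315.3]), array([76.9, 80.7]), 50.6) 202 ((627.6889038085938, -315.63433837890625), 42.15946578979492)
```

Marker tilted about 40°, tail down. Now to the pot.

```bash
python3 -c "
from h import *
go(627,-306,115)"
```

```text
jaw yaw 13.4 turn 0.000 rad tool shift before turn [  14.3 -404.1  -45.7] after turn [  14.3 -404.1  -45.7]
```

```bash
python3 -m pendant '[[[0,-58,-6,0],[0,-58,-7,0],[0,-58,-7,0],[0,-58,-7,0],[0,-58,-7,0]]]';python3 -m pendant '[[[5,-57,-6,0],[9,-57,-6,0],[0,0,0,0],[0,0,0,0]]]'; python3 -c "
from h import *
o=observe(); print(o['position'],o['grip_width']); mang(); go(627,-306,37,13.5)
s=snapshot('wrist');W=cloud(s); v=(abs(W[...,2]-84)<4)&(abs(W[...,0]-631)<60)&(abs(W[...,1]+316)<60)
print(v.sum(), v.sum()>9 and cv2.minEnclosingCircle(W[v][:,:2].astype(np.float32)))
s=snapshot('side');save(s,'side7.png',(290,200,430,310),5)"
```

```text
time: 16.1
position: [612.6, -193.8, 129.6]
eef_rot: [144.8, 89.9, 158.1]
force: [0.4, 0.5, 0.3]
grip_width: 19.3
time: 16.6
position: [626.9, -305.1, 115.2]
eef_rot: [122.2, 89.9, 135.6]
force: [0.5, 0.8, -0.5]
grip_width: 19.2
[ 626.89128399 -305.12514794  115.24804476] 19.22807474304227
side 0.92 elev 40.0 head 105.9 [ 634. -365.  209.] 411
[ 644. -400.  240.] [ 621. -318.  169.]
jaw yaw 13.5 turn 0.000 rad tool shift before turn [78.8 -2.8 -1.4] after turn [78.8 -2.8 -1.4]
1267 ((627.6079711914062, -311.56317138671875), 39.961570739746094)
```

View pics/side7.png

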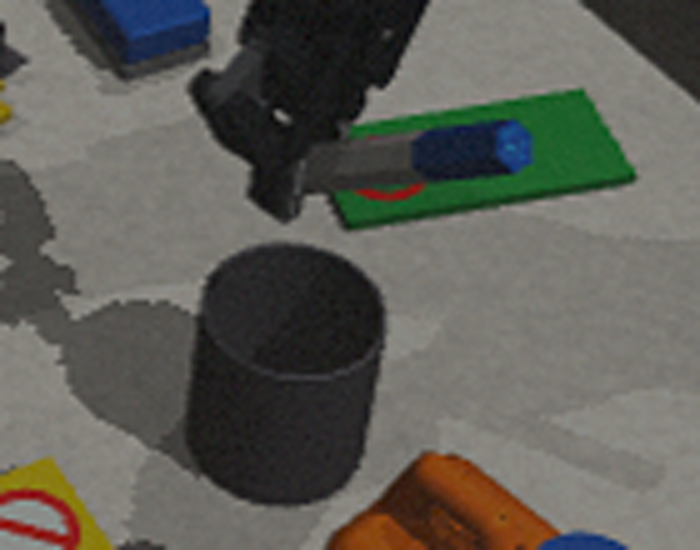

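The side view shows the marker gripped by its tail above the pot mouth at (290,300), with the cap up to the right. The wrist camera puts the pot at (627.6,-311.6).

```bash
python3 -m pendant '[[[30,1,0,0],[30,0,0,0],[16,0,0,0],[0,0,0,0]]]'; python3 -m pendant '[[[0,0,0,0],[0,0,0,0],[0,0,0,0],[0,0,0,0]]]' 0.29; python3 -m pendant '[[[-30,0,0,0],[-40,0,0,0],[-50,0,0,0],[0,0,0,0]]]'; python3 -c "
from h import *
mang();mang('scene')
s=snapshot('side');save(s,'side8.png',(290,180,430,310),5)"
```

```text
time: 17.3
position: [626.6, -303.5, 39.3]
eef_rot: [135.6, 89.9, 149.0]
force: [-0.0, 0.5, -0.1]
grip_width: 19.4
time: 17.8
position: [627.4, -304.9, 40.8]
eef_rot: [-33.8, 90.0, -20.5]
force: [-0.3, -1.2, 0.0]
grip_width: 24.7
time: 18.3
position: [630.4, -306.9, 165.5]
eef_rot: [-38.5, 89.4, -25.2]
force: [-0.0, -0.2, -0.5]
grip_width: 24.9
side 0.7 elev 51.2 head 105.7 [ 628. -347.   95.] 242
[ 635. -371.  125.] [ 618. -309.   45.]
scene 0.68 elev 0.0 head -79.1 [591. -22.  31.] 363
[577.  51.  31.] [604. -92.  31.]
```

View pics/side8.png

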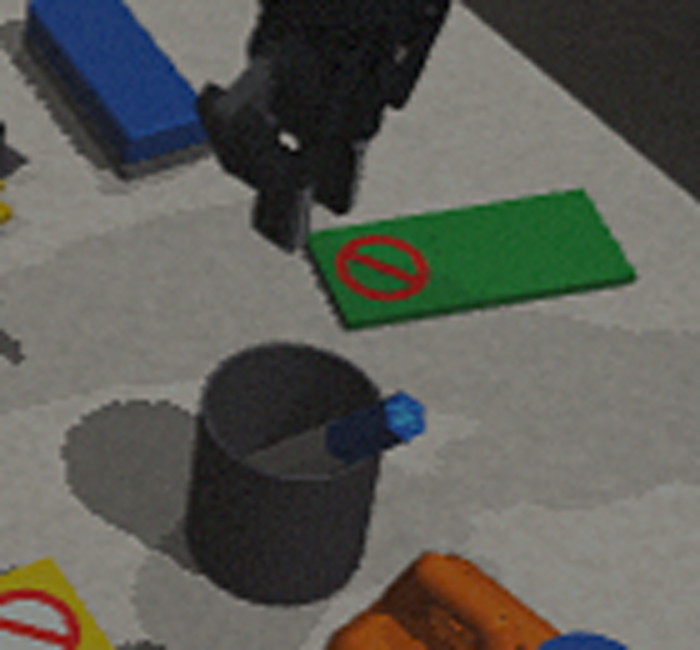

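The marker stands in the pot at (370,440), leaning about 39°, and the pot is upright. On to the loose sign.

```bash
python3 -m pendant '[[[0,0,0,-0.16],[0,0,0,-0.16],[0,0,0,-0.16],[0,0,0,-0.16],[0,0,0,-0.16]]]' 0.88; python3 -m pendant '[[[0,0,0,-0.16],[0,0,0,-0.16],[0,0,0,-0.15]]]'; python3 -c "
from h import *
print(observe()['qpos'][6]); go(470,-304,130,86.3)"
```

```text
time: 19.18
position: [626.2, -304.3, 158.5]
eef_rot: [95.8, 89.8, 155.3]
force: [-0.2, -0.4, -0.8]
grip_width: 75.3
time: 19.55
position: [626.2, -304.4, 158.5]
eef_rot: [67.5, 89.8, 153.9]
force: [-0.4, -0.1, -0.4]
grip_width: 75.2
105.86719315540226
jaw yaw 86.4 turn 0.002 rad tool shift before turn [ 28.9 155.8  -9.4] after turn [ 28.9 155.8  -9.7]
```

```bash
python3 -m pendant '[[[0,52,-3,0],[10,52,-3,0],[19,52,-3,0],[0,0,0,0],[0,0,0,0]]]'; python3 - <<'E'
from h import *
s=snapshot("wrist"); W=cloud(s); g=s["frame"].astype(int); o=observe(); print(o["position"])
for q in cut_out(s,"sign_loose")[:4]:
    P=W[q["pixels"]]; P=P[~np.isnan(P).any(1)]; c=g[q["pixels"]].mean(0)
    if len(P)>200: print(round(q["score"],2),np.round(q["pixel"]),rect(trim(P)),np.percentile(P[:,2],[5,50,95]).round(1),c.round(),len(P))
y=(abs(W[...,2]-6)<5)&(np.hypot(W[...,0]-457,W[...,1]+304)<110)&(g[...,0]>g[...,2]*1.5+8)
print("yellow",rect(W[y]),y.sum()); np.save("w9.npy",W)
E
```

```text
time: 20.18
position: [471.2, -303.1, 130.7]
eef_rot: [16.2, 90.0, 102.3]
force: [0.7, 0.0, 0.1]
grip_width: 74.8
[ 472.51283114 -303.21735962  131.18981347]
0.6 [278. 169.] (array([ 456.8, -300. ]), array([ 67.1, 155.2]), 175.5) [4.3 5.6 6.7] [126. 114.  73.] 11633
yellow (array([ 456.4, -300.1]), array([ 64.2, 151.8]), 175.5) 5537
```

```bash
python3 -c "
from h import *
go(456.5,-301,-26,85.5)"; python3 -m pendant '[[[40,15,4,0.016],[40,0,0,0],[40,0,0,0],[24,0,0,0],[0,0,0,0]]]' 0.9; python3 -c "
from h import *
o=observe();print(o['position'],o['force']);go(456.5,-301,-30,85.5)"; python3 -m pendant '[[[4,0,0,0],[0,0,0,0]]]'; python3 -m pendant '[[[3,0,0,0],[0,0,0,0]]]'
```

```text
jaw yaw 86.2 turn 0.012 rad tool shift before turn [157.4  16.9   1.1] after turn [157.4  16.9   0.9]
time: 20.9
position: [457.0, -297.4, -14.3]
eef_rot: [53.3, 89.9, 138.6]
force: [-0.0, 0.4, 0.4]
grip_width: 76.6
[ 456.98221321 -297.39617143  -14.34529026] [-0.04327609  0.41493635  0.43138894]
jaw yaw 85.3 turn -0.004 rad tool shift before turn [15.7  0.2 -3.7] after turn [15.7  0.2 -3.7]
time: 21.15
position: [457.4, -298.6, -15.8]
eef_rot: [-111.7, 89.9, -26.5]
force: [-0.2, -0.0, 0.4]
grip_width: 76.4
time: 21.4
position: [456.4, -298.3, -19.3]
eef_rot: [-116.0, 90.0, -30.8]
force: [-0.5, -0.4, -0.1]
grip_width: 76.4
```

```bash
python3 -m pendant '[[[8,0,-2,0],[0,0,0,0]]]'; python3 -m pendant '[[[4,0,0,0],[0,0,0,0]]]'; python3 -m pendant '[[[3,0,0,0],[0,0,0,0]]]';  python3 - <<'E'
from h import *
s=snapshot("wrist"); W=cloud(s); R=toolR(); o=observe(); d=(W-o["position"])@R
# finger points: tool frame |y|<14, tips: max x
for sg in (-1,1):
    for lo in range(-60,0,4):
        m=(abs(d[...,1])<16)&(d[...,2]*sg>25)&(d[...,2]*sg<58)&(d[...,0]>lo)&(d[...,0]<lo+4)
        if m.sum()>5: print(sg,lo,m.sum(),np.percentile(d[m][:,2],[2,98]).round(1),np.percentile(d[m][:,1],[2,98]).round(1))
E
```

```text
time: 21.65
position: [455.6, -300.2, -28.3]
eef_rot: [74.3, 89.9, 159.5]
force: [0.3, -0.9, -0.2]
grip_width: 76.8
time: 21.9
position: [455.9, -300.0, -32.1]
eef_rot: [61.8, 90.0, 147.0]
force: [-0.4, 0.4, 0.4]
grip_width: 76.4
time: 22.15
position: [456.0, -300.0, -34.9]
eef_rot: [56.0, 90.0, 141.2]
force: [0.1, -0.5, -0.9]
grip_width: 77.1
-1 -60 316 [-51.  -37.4] [-8.6 12.7]
-1 -56 297 [-50.9 -37.4] [-9.  12.8]
-1 -52 263 [-50.8 -37.4] [-8.8 12.7]
-1 -48 231 [-49.4 -37.4] [-8.8 12.6]
-1 -44 831 [-40.2 -25.2] [-15.1  14.9]
-1 -40 304 [-37.9 -25.4] [-15.1  15.5]
-1 -36 1585 [-57.5 -33.9] [-14.4  15.7]
1 -60 327 [38.8 52. ] [-9.2 12.8]
1 -56 290 [38.9 52.3] [-8.9 12.7]
1 -52 261 [38.9 52. ] [-9.  12.8]
1 -48 226 [38.8 50.9] [-8.8 12.6]
1 -44 818 [25.1 41.7] [-15.1  15.2]
1 -40 277 [25.1 39.4] [-14.9  15.5]
1 -36 1731 [33.4 57.5] [-14.9  15.7]
```

```bash
python3 -m pendant '[[[4,0,0,0],[0,0,0,0]]]'; python3 -m pendant '[[[3,0,0,0],[0,0,0,0]]]';  python3 -m pendant '[[[2,0,0,0],[0,0,0,0]]]'; python3 - <<'E'
from h import *
s=snapshot("wrist"); W=cloud(s); R=toolR(); o=observe(); d=(W-o["position"])@R
print(o["force"])
for sg in (-1,1):
    m=(d[...,2]*sg>37)&(d[...,2]*sg<52)&(abs(d[...,1])<14)
    # finger front face at tool y ~ -9 : lowest
    f=m&(d[...,1]<-5)&(W[...,2]<40); 
    h,_=np.histogram(W[f][:,2],np.arange(-4,40,2)); print(sg,h)
E
```

```text
time: 22.45
position: [456.2, -300.2, -38.8]
eef_rot: [-115.9, 90.0, -30.7]
force: [0.6, 0.0, -0.0]
grip_width: 76.9
time: 22.7
position: [456.2, -300.3, -39.0]
eef_rot: [-144.7, 90.0, -59.5]
force: [-3.1, 3.2, 26.5]
grip_width: 76.8
time: 22.95
position: [456.2, -300.3, -39.1]
eef_rot: [-144.5, 89.9, -59.3]
force: [-5.9, 3.5, 44.4]
grip_width: 76.7
[-6.090988    4.19453372 43.71980804]
-1 [ 1 32 20 10 14 12 11 14 14 15 17 14 19 17 19 22 18 18  5  0  0]
1 [ 0 71 38 15 11 13 13 15 14 15 15 18 18 19 18 17 19 20  7  0  0]
```

```bash
python3 -m pendant '[[[-8,0,0,0],[0,0,0,0]]]'; python3 -m pendant '[[[0,0,0,0],[0,0,0,0],[0,0,0,0],[0,0,0,0]]]' 0.6 30; python3 -m pendant '[[[-10,0,0,0],[-40,0,0,0],[-50,0,0,0],[-40,0,0,0],[0,0,0,0]]]'; python3 - <<'E'
from h import *
s=snapshot("wrist"); W=cloud(s); R=toolR(); o=observe(); d=(W-o["position"])@R; g=s["frame"].astype(int)
m=(d[...,0]<-15)&(d[...,0]>-50)&(g[...,0]>g[...,2]*1.4+8)&(abs(d[...,1])<110)&(abs(d[...,2])<60)
print(m.sum(), o["position"]); P=d[m]; print(np.percentile(P[:,0],[5,50,95]).round(1)); print(rect(P[:,[1,2]]))
go(0,0,0)
E
```

```text
time: 23.25
position: [456.5, -300.4, -35.2]
eef_rot: [-113.5, 89.9, -28.3]
force: [-1.1, -0.8, 0.1]
grip_width: 76.8
time: 23.75
position: [456.6, -300.7, -34.7]
eef_rot: [-133.8, 89.9, -48.6]
force: [-2.1, 1.3, 17.6]
grip_width: 62.7
time: 24.38
position: [457.9, -301.3, 106.7]
eef_rot: [-114.4, 89.7, -29.2]
force: [-0.5, -0.6, -0.7]
grip_width: 62.7
16925 [ 456.56865259 -300.48533371  104.97571487]
[-43. -42. -41.]
(array([ 6.7, -0.1]), array([ 65. , 135.8]), 179.9)
jaw yaw 85.2 turn 0.000 rad tool shift before turn [104.  480.3 261.2] after turn [104.  480.3 261.2]
```

Sign gripped level and centred, underside at TCP+36. I refit the tray with the arm out of the way.

```bash
cat > fit.py <<'E'
from h import *
from scipy.optimize import minimize
def fit(Q,z=20):
    Q=Q[Q[:,2]>z]
    def cost(p):
        c,sn=np.cos(p[2]),np.sin(p[2]); d=Q[:,:2]-p[:2]; x=d[:,0]*c+d[:,1]*sn; y=-d[:,0]*sn+d[:,1]*c
        ds=np.hypot(y-76.5,np.maximum(0,abs(x-3)-32)); db=np.hypot(x-33.5,np.maximum(0,35-abs(y))+np.maximum(0,abs(y)-78)); r=np.minimum(np.minimum(ds,db),6)
        return (r**2).mean()
    b=min((minimize(cost,[x0,y0,np.radians(a)],method="Nelder-Mead",options=dict(maxiter=800)) for a in (8,13,18) for x0 in (588,596,604) for y0 in (0,8)),key=lambda r:r.fun)
    return b.x[:2].round(1),np.degrees(b.x[2]).round(1),round(b.fun,1),len(Q)
def grab(n,z=9):
    s=snapshot(n); V=cloud(s); g=s["frame"].astype(int); near=np.hypot(V[...,0]-600,V[...,1]-5)<105
    m=near&(V[...,2]>z)&(V[...,2]<48)&(g[...,0]<110)&(g.max(2)-g.min(2)<25)
    y=near&(V[...,2]>26)&(V[...,2]<48)&(g[...,0]>g[...,2]*1.6+10)
    return V[m],V[y]
E
python3 - <<'E'
from fit import *
A,ya=grab("scene"); B,yb=grab("side"); print(fit(A),fit(B),fit(np.vstack([A,B])),fit(np.vstack([A,B]),30)); print(rect(ya),rect(yb))
W=np.load("w5.npy"); f=np.load("w5f.npy").astype(int)
m=(np.hypot(W[...,0]-600,W[...,1]-5)<105)&(abs(W[...,2]-42)<2.5)&(f.max(2)<75)
print("wrist",fit(W[m]))
go(596-6*.972+6*.233,4-6*.233-6*.972,70,13.5)
E
```

```text
(array([599. ,  -0.6]), np.float64(14.2), np.float64(2.9), 166) (array([ 5.964e+02, -3.000e-01]), np.float64(14.2), np.float64(3.0), 198) (array([ 5.981e+02, -2.000e-01]), np.float64(14.8), np.float64(3.5), 364) (array([ 5.981e+02, -2.000e-01]), np.float64(14.8), np.float64(3.4), 236)
(array([586.6, -15.1]), array([ 71.3, 157.1]), 102.7) (array([577.7,  14.4]), array([65.3, 97.3]), 100.2)
wrist (array([595.9,   4.4]), np.float64(14.0), np.float64(1.0), 384)
jaw yaw 85.2 turn 1.251 rad tool shift before turn [  33.1 -111.4  306.7] after turn [ 33.1 256.2 202.1]
```

```bash
python3 -m pendant '[[[0,0,0,0.155],[0,0,0,0.155],[0,0,0,0.155],[0,0,0,0.155],[0,0,0,0.155]]]'; python3 -m pendant '[[[0,0,0,0.155],[0,0,0,0.155],[0,0,0,0.154],[0,0,0,0]]]'; python3 -c "
from h import *
go(590.5,-6.7,60,14.2)"
```

```text
time: 25.15
position: [454.7, -299.3, 102.2]
eef_rot: [115.6, 89.7, 156.1]
force: [0.1, -0.3, -0.4]
grip_width: 62.9
time: 25.65
position: [454.9, -299.4, 102.5]
eef_rot: [152.0, 89.8, 166.4]
force: [0.2, 1.1, -0.2]
grip_width: 63.0
jaw yaw 14.3 turn 0.002 rad tool shift before turn [ 42.2 250.  204. ] after turn [ 42.2 250.4 203.4]
```

```bash
python3 -m pendant '[[[0,42,34,0],[0,42,34,0],[0,42,34,0],[0,42,34,0],[0,41,34,0]]]'; python3 -m pendant '[[[20,41,33,0],[22,0,0,0],[0,0,0,0],[0,0,0,0]]]'; python3 - <<'E'
from h import *
from fit import fit
s=snapshot("wrist"); W=cloud(s); g=s["frame"].astype(int)
m=(np.hypot(W[...,0]-600,W[...,1]-5)<115)&(abs(W[...,2]-42)<3)&(g.max(2)<75); print(m.sum()); 
try: print(fit(W[m]))
except Exception as e: print(e)
go(590.5,-6.7,4,14.2)
s=snapshot("wrist"); o=observe(); R=toolR(o); W=cloud(s); d=(W-o["position"])@R
m=(d[...,0]<-25)&(d[...,0]>-50)&(g[...,0]>g[...,2]*1.4+8)&(abs(d[...,1])<110)&(abs(d[...,2])<60); print(rect(d[m][:,[1,2]]),d[m][:,1].max(),np.median(d[m][:,0]))
E
```

```text
time: 26.28
position: [569.4, -54.2, 103.2]
eef_rot: [175.2, 89.9, -170.5]
force: [0.3, -0.5, -0.1]
grip_width: 63.0
time: 26.78
position: [591.0, -9.5, 62.2]
eef_rot: [-149.1, 89.9, -134.9]
force: [0.8, 0.0, -0.4]
grip_width: 62.8
904
(array([596.6,   3.8]), np.float64(14.2), np.float64(0.9), 904)
jaw yaw 14.1 turn -0.001 rad tool shift before turn [58.7  3.1 -0.2] after turn [58.7  3.1 -0.2]
(array([ 7.9, -1.3]), array([ 65.2, 135.8]), 179.8) 75.87669837967191 -39.932942945802736
```

```bash
python3 -m pendant '[[[30,3,0,0],[25,0,0,0],[4,0,0,0],[0,0,0,0]]]'; python3 -m pendant '[[[2,0,0,0],[0,0,0,0]]]'; python3 -m pendant '[[[2,0,0,0],[0,0,0,0]]]'
```

```text
time: 27.38
position: [591.2, -5.8, 4.0]
eef_rot: [-29.2, 89.9, -15.1]
force: [0.1, -0.1, 0.2]
grip_width: 62.9
time: 27.62
position: [591.3, -5.1, 2.0]
eef_rot: [-12.6, 89.9, 1.6]
force: [0.3, 0.3, -0.5]
grip_width: 62.8
time: 27.88
position: [590.7, -5.0, -0.7]
eef_rot: [132.1, 90.0, 146.3]
force: [-0.6, 0.2, -0.5]
grip_width: 62.8
```

```bash
python3 -m pendant '[[[2,0,0,0],[0,0,0,0]]]'; python3 -m pendant '[[[1,0,0,0],[0,0,0,0]]]'
```

```text
time: 28.12
position: [590.6, -5.0, -2.9]
eef_rot: [166.4, 90.0, -179.4]
force: [0.1, -0.3, -0.2]
grip_width: 62.8
time: 28.38
position: [590.8, -5.1, -3.7]
eef_rot: [-49.8, 90.0, -35.6]
force: [-1.4, -0.5, -0.5]
grip_width: 62.6
```

```bash
python3 -m pendant '[[[1,0,0,0],[0,0,0,0]]]'; python3 -m pendant '[[[0,0,0,0],[0,0,0,0],[0,0,0,0]]]' 0.95; python3 -m pendant '[[[-20,0,0,0],[-30,0,0,0],[-40,0,0,0],[-40,0,0,0],[0,0,0,0]]]';  python3 - <<'E'
from fit import *
s=snapshot("wrist"); save(s,"w10.png"); W=cloud(s); g=s["frame"].astype(int); near=np.hypot(W[...,0]-590,W[...,1]+3)<125
m=near&(abs(W[...,2]-42)<3)&(g.max(2)<75); print(m.sum(),fit(W[m]))
th=np.radians(14.2); ex=np.array([np.cos(th),np.sin(th)]); ey=np.array([-ex[1],ex[0]])
y=near&(g[...,0]>g[...,2]*1.5+8)&(g[...,0]>g[...,1]*0.9)
for lo,hi in ((35,43),(29,35),(23,29),(17,23),(10,17)):
    k=y&(W[...,2]>lo)&(W[...,2]<=hi); d=W[k][:,:2]-[596.5,4]; 
    if k.sum()>5: print(lo,hi,k.sum(),"tx",np.percentile(d@ex,[1,99]).round(1),"ty",np.percentile(d@ey,[1,99]).round(1), rect(W[k]) )
E
```

```text
time: 28.62
position: [590.9, -5.1, -4.4]
eef_rot: [14.6, 90.0, 28.8]
force: [-0.2, 0.1, 3.0]
grip_width: 62.8
time: 29.0
position: [590.7, -5.1, -4.8]
eef_rot: [-166.2, 90.0, -152.0]
force: [-0.1, -0.2, -0.4]
grip_width: 81.1
time: 29.62
position: [593.8, -5.4, 129.8]
eef_rot: [-10.9, 89.5, 3.3]
force: [-0.3, 0.5, 0.4]
grip_width: 81.3
793 (array([596.8,   4.1]), np.float64(14.1), np.float64(0.9), 793)
35 43 6265 tx [-39.9  23.3] ty [-80.2  68. ] (array([590.1,  -4.3]), array([ 64.1, 150. ]), 104.5)
29 35 1700 tx [-49.5  21.7] ty [-89.4  68.6] (array([588.6,  -8.4]), array([ 73.2, 160.1]), 101.9)
23 29 69 tx [-49.8 -11.2] ty [-89.5  68.4] (array([567.6, -18.4]), array([ 56.7, 166.1]), 115.7)
17 23 52 tx [-44.7  18.2] ty [62.4 69.1] (array([566.7,  67.5]), array([ 6.9, 63.5]), 20.6)
10 17 27 tx [-48.4   2.3] ty [21.8 69. ] (array([553.3,  48.6]), array([23.6, 69.5]), 57.2)
```

View pics/w10.png

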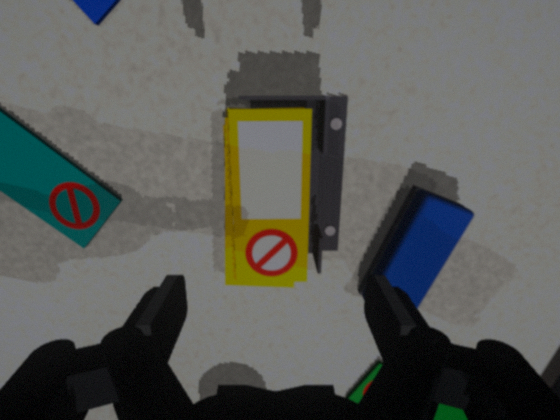

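The wrist view shows the loose sign flat on the pile at (268,195), square to the tray. The back upstand and flange are at (330,170) and the eraser at (415,250). Now the tapping from the front: jaws open along the tray's y so both fingers push.

```bash
python3 -c "
from h import *
print(observe()['qpos'][6]); go(515,-21,60,104.1)"
```

```text
26.81048478838635
jaw yaw 14.2 turn -1.569 rad tool shift before turn [ 67.6   3.5 -79. ] after turn [67.6 79.   3.4]
```

```bash
python3 -m pendant '[[[0,2,-40,-0.157],[0,0,0,-0.157],[0,0,0,-0.157],[0,0,0,-0.157],[0,0,0,-0.157]]]'; python3 -m pendant '[[[0,0,0,-0.157],[0,0,0,-0.157],[0,0,0,-0.157],[0,0,0,-0.157],[0,0,0,-0.157]]]'; python3 -c "
from h import *
go(515,-21,-33,104.1)"
```

```text
time: 30.3
position: [550.3, -13.0, 124.5]
eef_rot: [121.8, 89.9, -178.7]
force: [0.0, -0.1, 0.2]
grip_width: 81.3
time: 30.92
position: [550.3, -13.0, 124.5]
eef_rot: [77.0, 89.9, -178.5]
force: [-0.4, -0.2, -0.4]
grip_width: 81.2
jaw yaw 104.5 turn 0.006 rad tool shift before turn [157.5  35.8   1. ] after turn [157.5  35.8   0.8]
```

```bash
python3 -m pendant '[[[10,36,1,0.006],[45,0,0,0],[45,0,0,0],[45,0,0,0],[12,0,0,0]]]'; python3 -m pendant '[[[0,0,0,0],[0,-12,0,0],[0,-4,0,0],[0,-3,0,0],[0,0,0,0]]]'; python3 -c "
from h import *
o=observe();R=toolR(o);print(o['position'],o['force']); go(0,0,-33,104.1)
th=np.radians(14.2);d=o['position'][:2]-[596.7,4];print('tray',d@[np.cos(th),np.sin(th)],d@[-np.sin(th),np.cos(th)])"
```

```text
time: 31.55
position: [513.5, -20.8, -34.4]
eef_rot: [78.5, 89.6, -177.7]
force: [0.2, -0.5, 1.0]
grip_width: 81.0
time: 32.17
position: [535.4, -16.2, -31.2]
eef_rot: [-99.1, 89.9, 4.7]
force: [0.1, -0.6, 0.5]
grip_width: 81.5
[535.44103992 -16.16556796 -31.1562367 ] [ 0.10548055 -0.55647065  0.46350139]
jaw yaw 103.8 turn -0.005 rad tool shift before turn [  1.2 516.1 143.7] after turn [  1.2 515.4 146.1]
tray -64.33397674614397 -4.522140729676246
```

```bash
python3 -m pendant '[[[3,0,0,0.005],[0,-3,0,0],[0,-3,0,0],[0,-2,0,0]]]'; python3 -m pendant '[[[0,-2,0,0],[0,-2,0,0],[0,-2,0,0],[0,0,0,0]]]';python3 -m pendant '[[[0,-2,0,0],[0,-1,0,0],[0,0,0,0]]]';python3 -c "
from h import *
o=observe();print(o['position'],o['force'])
th=np.radians(14.2);d=o['position'][:2]-[596.7,4];print('tray',d@[np.cos(th),np.sin(th)],d@[-np.sin(th),np.cos(th)])"
```

```text
time: 32.67
position: [541.4, -14.5, -34.9]
eef_rot: [84.8, 89.8, -171.7]
force: [-2.0, -0.2, 1.5]
grip_width: 80.9
time: 33.17
position: [549.2, -12.8, -34.7]
eef_rot: [-94.9, 89.9, 8.7]
force: [-1.1, -0.6, 0.3]
grip_width: 81.3
time: 33.55
position: [551.2, -12.4, -34.7]
eef_rot: [91.8, 90.0, -164.6]
force: [-3.0, 0.1, 0.3]
grip_width: 81.5
[551.15651939 -12.3748807  -34.69481627] [-3.03016668  0.11125377  0.32857705]
tray -48.16879467915747 -4.702399777686488
```

```bash
python3 -m pendant '[[[0,-1.5,0,0],[0,-1.5,0,0],[0,0,0,0]]]';python3 -m pendant '[[[0,-1,0,0],[0,-1,0,0],[0,0,0,0]]]';python3 -m pendant '[[[0,-1,0,0],[0,-1,0,0],[0,0,0,0]]]';python3 -c "
from h import *
o=observe();print(o['position'],o['force'])
th=np.radians(14.2);d=o['position'][:2]-[596.7,4];print('tray',d@[np.cos(th),np.sin(th)],d@[-np.sin(th),np.cos(th)])"
```

```text
time: 33.92
position: [551.9, -12.1, -34.8]
eef_rot: [87.3, 89.8, -169.2]
force: [-5.6, -0.4, 3.1]
grip_width: 81.0
time: 34.3
position: [553.7, -11.7, -34.8]
eef_rot: [88.0, 89.7, -168.5]
force: [-5.5, -1.0, 3.7]
grip_width: 81.0
time: 34.67
position: [554.7, -11.6, -34.9]
eef_rot: [88.6, 89.6, -168.0]
force: [-6.8, -1.6, 4.8]
grip_width: 81.2
[554.6775891  -11.59346651 -34.93914376] [-6.83517207 -1.562776    4.80380482]
tray -44.56362334630199 -4.80860582794317
```

```bash
python3 -m pendant '[[[0,-1,0,0],[0,-1,0,0],[0,0,0,0]]]';python3 -m pendant '[[[0,-1,0,0],[0,-1,0,0],[0,0,0,0]]]';python3 -c "
from h import *
o=observe();print(o['position'],o['force'])
th=np.radians(14.2);d=o['position'][:2]-[596.7,4];print('tray',d@[np.cos(th),np.sin(th)],d@[-np.sin(th),np.cos(th)])
for n in ('scene','side'):
    s=snapshot(n); W=cloud(s); g=s['frame'].astype(int)
    y=(np.hypot(W[...,0]-590,W[...,1]+3)<125)&(g[...,0]>g[...,2]*1.6+10)&(W[...,2]>32)&(W[...,2]<44); e=W[y][:,:2]-[596.7,4]; print(n,y.sum(),np.percentile(e@[np.cos(th),np.sin(th)],[1,99]),np.percentile(e@[-np.sin(th),np.cos(th)],[1,99]))"
```

```text
time: 35.05
position: [555.6, -11.4, -35.0]
eef_rot: [88.6, 89.5, -167.9]
force: [-7.8, -2.4, 6.1]
grip_width: 81.1
time: 35.42
position: [555.9, -11.4, -35.3]
eef_rot: [88.8, 89.3, -167.7]
force: [-9.2, -2.3, 5.7]
grip_width: 81.1
[555.90637433 -11.42909387 -35.26499139] [-9.22473808 -2.32942071  5.72711008]
tray -43.332061390948134 -4.95068563234068
scene 427 [-32.36685881  32.64737555] [-92.28938325  64.20486735]
side 302 [-33.95172924  33.83509911] [-87.93507291  27.12165977]
```

```bash
python3 -m pendant '[[[0,-2,0,0],[0,-2,0,0],[0,0,0,0]]]';python3 -m pendant '[[[0,-2,0,0],[0,-2,0,0],[0,0,0,0]]]';python3 -c "
from h import *
o=observe();print(o['position'],o['force'])
th=np.radians(14.2);d=o['position'][:2]-[596.7,4];print('tray',d@[np.cos(th),np.sin(th)],d@[-np.sin(th),np.cos(th)])"
```

```text
time: 35.9
position: [555.5, -11.4, -35.6]
eef_rot: [88.4, 88.9, -168.1]
force: [-13.2, -4.1, 8.1]
grip_width: 81.6
time: 36.28
position: [555.2, -11.5, -36.0]
eef_rot: [88.3, 88.4, -168.1]
force: [-18.2, -4.1, 11.7]
grip_width: 81.2
[555.16226801 -11.51065734 -35.98665075] [-18.19261738  -4.11919602  11.65713602]
tray -44.07343992508688 -4.847222184390312
```

```bash
python3 -m pendant '[[[0,15,0,0],[0,15,0,0],[-50,0,0,0],[-60,0,0,0],[-20,0,0,0.15]]]';python3 -m pendant '[[[0,0,0,0.157],[0,0,0,0.157],[0,0,0,0.157],[0,0,0,0.157],[0,0,0,0.157]]]' 0.4; python3 -m pendant '[[[0,0,0,0.157],[0,0,0,0.157],[0,0,0,0.157],[0,0,0,0.157],[0,0,0,0]]]';  python3 -c "
from h import *
print(observe()['force']);go(627.5,-120,90,14.2)"
```

```text
time: 36.9
position: [544.7, -14.5, 99.2]
eef_rot: [-86.8, 89.4, 8.0]
force: [0.0, -0.5, -0.3]
grip_width: 81.4
time: 37.52
position: [542.6, -14.4, 95.9]
eef_rot: [-47.5, 89.8, 2.2]
force: [-0.3, 0.3, -0.7]
grip_width: 34.1
time: 38.15
position: [542.1, -14.5, 95.6]
eef_rot: [-26.4, 89.8, -12.2]
force: [-0.1, -0.7, 0.2]
grip_width: 34.2
[-0.08523157 -0.74280208  0.19620297]
jaw yaw 14.1 turn -0.001 rad tool shift before turn [   6.  -123.2   57. ] after turn [   6.  -123.3   56.9]
```

```bash
python3 -m pendant '[[[0,-41,19,0],[0,-41,19,0],[0,-41,19,0],[0,0,0,0]]]';python3 -m pendant '[[[45,0,0,0],[45,0,0,0],[27,0,0,0],[0,0,0,0],[0,0,0,0]]]';  python3 -c "
from h import *
o=observe();print(o['position'],o['force']);go(627.5,-120,-26,14.2)"
```

```text
time: 38.65
position: [628.9, -125.4, 96.2]
eef_rot: [-48.6, 89.6, -34.8]
force: [0.0, -0.2, -0.0]
grip_width: 34.0
time: 39.28
position: [626.5, -120.1, -20.7]
eef_rot: [-12.0, 89.9, 2.1]
force: [-0.5, -0.8, 0.4]
grip_width: 34.0
[ 626.46861018 -120.0888112   -20.66801106] [-0.46652793 -0.77791426  0.36926835]
jaw yaw 14.1 turn -0.002 rad tool shift before turn [ 5.3 -0.2  1. ] after turn [ 5.3 -0.2  1. ]
```

```bash
python3 -m pendant '[[[5,4,1,0],[0,5,0,0],[0,5,0,0],[0,4,0,0],[0,3,0,0]]]';python3 -m pendant '[[[0,3,0,0],[0,3,0,0],[0,3,0,0],[0,2,0,0],[0,0,0,0]]]';python3 -m pendant '[[[0,2,0,0],[0,2,0,0],[0,0,0,0]]]'; python3 -m pendant '[[[0,1,0,0],[0,1,0,0],[0,0,0,0]]]'; python3 -c "
from h import *
o=observe();print(o['position'],o['force'])
th=np.radians(14.2);d=o['position'][:2]-[596.7,4];print('tray',d@[np.cos(th),np.sin(th)],d@[-np.sin(th),np.cos(th)])"
```

```text
time: 39.9
position: [622.0, -100.2, -26.5]
eef_rot: [-55.0, 89.9, -41.0]
force: [0.4, -1.8, 0.6]
grip_width: 33.9
time: 40.52
position: [619.1, -89.3, -26.5]
eef_rot: [-45.0, 90.0, -31.0]
force: [0.5, -3.2, 1.2]
grip_width: 34.2
time: 40.9
position: [618.2, -85.4, -26.6]
eef_rot: [-45.0, 90.0, -31.0]
force: [0.2, -3.2, 1.9]
grip_width: 34.5
time: 41.28
position: [617.6, -83.5, -26.6]
eef_rot: [-45.4, 90.0, -31.4]
force: [0.5, -4.5, 2.8]
grip_width: 34.1
[617.63989226 -83.51499933 -26.55122611] [ 0.52047498 -4.54567569  2.84863792]
tray -1.1679945352612362 -89.9777193722695
```

```bash
python3 -m pendant '[[[0,1,0,0],[0,1,0,0],[0,0,0,0]]]';python3 -m pendant '[[[0,1,0,0],[0,1,0,0],[0,0,0,0]]]'; python3 -m pendant '[[[0,1,0,0],[0,1,0,0],[0,0,0,0]]]'; python3 -m pendant '[[[0,1,0,0],[0,1,0,0],[0,0,0,0]]]'; python3 -c "
from h import *
o=observe();print(o['position'],o['force'])
th=np.radians(14.2);d=o['position'][:2]-[596.7,4];print('tray',d@[np.cos(th),np.sin(th)],d@[-np.sin(th),np.cos(th)])"
```

```text
time: 41.65
position: [617.1, -81.5, -26.6]
eef_rot: [-42.7, 90.0, -28.7]
force: [0.9, -4.8, 2.3]
grip_width: 33.8
time: 42.02
position: [617.2, -81.1, -26.5]
eef_rot: [-64.0, 89.8, -50.1]
force: [2.1, -6.6, 1.1]
grip_width: 34.1
time: 42.4
position: [617.2, -81.1, -26.4]
eef_rot: [-68.6, 89.7, -54.7]
force: [1.6, -9.5, -0.3]
grip_width: 34.0
time: 42.78
position: [617.3, -81.3, -26.2]
eef_rot: [-69.5, 89.5, -55.7]
force: [2.8, -11.6, -0.3]
grip_width: 34.1
[617.28994556 -81.27597119 -26.18586049] [  2.84007408 -11.61377365  -0.30976823]
tray -0.9579985984220515 -87.72125944973683
```

```bash
python3 -m pendant '[[[0,2,0,0],[0,2,0,0],[0,2,0,0],[0,0,0,0]]]';python3 -m pendant '[[[0,-15,0,0],[0,-15,0,0],[-50,0,0,0],[-60,0,0,0],[-50,0,0,0]]]'; python3 -c "
from h import *
print(observe()['qpos'][6]); go(560,-10,130,14.2)"
```

```text
time: 43.28
position: [617.6, -81.5, -25.5]
eef_rot: [-70.1, 89.0, -56.4]
force: [3.1, -20.2, -1.2]
grip_width: 34.4
time: 43.9
position: [620.8, -96.7, 134.7]
eef_rot: [108.6, 89.8, 122.7]
force: [0.6, -0.5, 0.2]
grip_width: 34.5
36.18431295894742
jaw yaw 14.1 turn -0.002 rad tool shift before turn [  5.   98.8 -37.9] after turn [  5.   98.9 -37.7]
```

```bash
cat > chk.py <<'E'
from fit import *
def chk(n):
    s=snapshot(n); W=cloud(s); g=s["frame"].astype(int); near=np.hypot(W[...,0]-594,W[...,1]-1)<125
    T=(596.7,4.0,14.2)
    if n=="wrist":
        m=near&(abs(W[...,2]-42)<3)&(g.max(2)<75); f=fit(W[m]); print("tray",f); T=(*f[0],f[1])
    th=np.radians(T[2]); ex=np.array([np.cos(th),np.sin(th)]); ey=np.array([-ex[1],ex[0]])
    y=near&(g[...,0]>g[...,2]*1.5+8)&(g[...,0]>g[...,1]*0.9)
    for lo,hi in ((35,44),(28,34),(22,28),(16,22),(9,16)):
        k=y&(W[...,2]>lo)&(W[...,2]<=hi); d=W[k][:,:2]-T[:2]
        if k.sum()>5: print(n,lo,hi,k.sum(),"tx",np.percentile(d@ex,[1,99]).round(1),"ty",np.percentile(d@ey,[1,99]).round(1),rect(W[k]) if lo>30 else "")
    return s
E
python3 - <<'E'
from chk import *
s=chk("wrist"); save(s,"w11.png",(150,40,430,330),2); chk("side"); chk("scene"); mang()
E
```

```text
tray (array([597.2,   3.3]), np.float64(14.2), np.float64(0.9), 273)
wrist 35 44 6700 tx [-32.7  30.7] ty [-73.6  45.5] (array([600. ,  -9.6]), array([ 65.3, 121.9]), 104.2)
wrist 28 34 78 tx [-33.8  32.4] ty [-68.5  48.1] 
wrist 22 28 8 tx [32.1 32.9] ty [-53.6  44.8] 
side 35 44 435 tx [-35.1  31.8] ty [-79.6  70. ] (array([595.1,  -1.1]), array([ 69.6, 152.2]), 104.5)
side 28 34 141 tx [-35.9  33.3] ty [-79.1  72.8] 
side 22 28 107 tx [-35.6  29. ] ty [-79.5  67.4] 
side 16 22 87 tx [-35.5  27.3] ty [-79.4  62.5] 
side 9 16 127 tx [-36.   29.5] ty [-79.5  66.6] 
scene 35 44 310 tx [-32.7  32.5] ty [-78.9  71.3] (array([598.7,   0.9]), array([ 68.7, 152.7]), 103.7)
scene 28 34 111 tx [-35.1  32.3] ty [-80.   73.4] 
scene 22 28 31 tx [-31.2  32.6] ty [-81.3  26.4] 
scene 16 22 31 tx [-32.1  32.5] ty [-80.7  29.4] 
scene 9 16 27 tx [-32.3  30.5] ty [-79.8  25.6] 
side 0.55 elev 51.5 head 106.8 [ 629. -348.   96.] 247
[ 636. -371.  126.] [ 617. -311.   47.]
```

All layers line up with each other within about 1 mm. I'll do a second front tap as insurance.

```bash
python3 -m pendant '[[[0,0,0,-0.157],[0,0,0,-0.157],[0,0,0,-0.157],[0,0,0,-0.157],[0,0,0,-0.157]]]' 0.95; python3 -m pendant '[[[0,0,0,-0.157],[0,0,0,-0.157],[0,0,0,-0.157],[0,0,0,-0.157],[0,0,0,-0.157]]]'; python3 -c "
from h import *
go(530,-13.5,-34,104.2)"
```

```text
time: 44.78
position: [619.3, -97.6, 130.7]
eef_rot: [103.6, 89.7, 162.9]
force: [-0.0, -0.4, -0.7]
grip_width: 80.8
time: 45.4
position: [619.3, -97.6, 130.7]
eef_rot: [56.1, 89.7, 160.4]
force: [0.3, 0.1, -0.2]
grip_width: 81.2
jaw yaw 104.3 turn 0.002 rad tool shift before turn [165.4  64.9 103. ] after turn [165.4  65.1 102.9]
```

```bash
python3 -m pendant '[[[0,32,51,0],[0,33,52,0],[50,0,0,0],[55,0,0,0],[55,0,0,0]]]';  python3 -m pendant '[[[5,0,0,0],[0,-6,0,0],[0,-6,0,0],[0,-4,0,0],[0,0,0,0]]]'; python3 -c "
from h import *
o=observe();print(o['force']);go(555.5,-10,-34,104.2)
th=np.radians(14.2);d=o['position'][:2]-[597,3.6];print('tray',d@[np.cos(th),np.sin(th)],d@[-np.sin(th),np.cos(th)])"
```

```text
time: 46.02
position: [531.6, -13.4, -29.5]
eef_rot: [50.1, 89.8, 154.1]
force: [0.3, 0.2, -1.1]
grip_width: 81.2
time: 46.65
position: [550.6, -10.5, -30.3]
eef_rot: [-99.6, 89.8, 4.3]
force: [0.5, 0.4, -0.0]
grip_width: 81.1
[ 0.53915072  0.38824794 -0.0417812 ]
jaw yaw 103.9 turn -0.005 rad tool shift before turn [ 3.7 -4.9 -0.7] after turn [ 3.7 -4.9 -0.7]
tray -48.478099583067326 -2.2836858554927146
```

```bash
python3 -m pendant '[[[4,0,0,0.003],[0,-2,0,0],[0,-2,0,0],[0,-1.5,0,0],[0,0,0,0]]]';  python3 -m pendant '[[[0,-2,0,0],[0,-2,0,0],[0,-2,0,0],[0,0,0,0]]]'; python3 -m pendant '[[[0,-2,0,0],[0,-2,0,0],[0,-2,0,0],[0,0,0,0]]]'; python3 -m pendant '[[[0,8,0,0],[0,15,0,0],[0,20,0,0],[-50,0,0,0],[-60,0,0,0]]]'; python3 -m pendant '[[[-50,0,0,0],[0,0,0,0],[0,0,0,0]]]'; python3 - <<'E'
from chk import *
chk("wrist"); s=chk("side"); save(s,"side12.png",(190,130,430,310),3); chk("scene"); mang()
E
```

```text
time: 47.28
position: [554.5, -9.3, -35.7]
eef_rot: [-82.6, 90.0, 21.2]
force: [0.2, 0.5, 0.6]
grip_width: 81.1
time: 47.78
position: [555.8, -9.1, -36.3]
eef_rot: [87.9, 89.5, -168.3]
force: [-5.9, -2.1, 1.4]
grip_width: 81.0
time: 48.28
position: [555.2, -9.1, -36.9]
eef_rot: [87.2, 88.9, -169.0]
force: [-13.0, -4.4, 6.8]
grip_width: 81.2
time: 48.9
position: [523.9, -16.6, 74.7]
eef_rot: [60.4, 90.0, 164.2]
force: [1.3, -0.2, 0.3]
grip_width: 81.0
time: 49.28
position: [524.2, -16.7, 124.3]
eef_rot: [-96.8, 89.9, 7.0]
force: [0.2, -0.8, -0.8]
grip_width: 80.9
tray (array([595.8,   3.1]), np.float64(14.3), np.float64(0.9), 585)
wrist 35 44 5605 tx [-31.2  33. ] ty [-73.8  75.1] (array([596.7,   4. ]), array([ 66. , 150.7]), 104.1)
wrist 28 34 558 tx [-32.2 -30.2] ty [-72.5  72.8] 
wrist 22 28 491 tx [-32.3 -30.4] ty [-72.   72.9] 
wrist 16 22 383 tx [-32.1 -30.4] ty [-72.  73.] 
wrist 9 16 534 tx [-32.5 -30.3] ty [-72.2  73.4] 
side 35 44 440 tx [-33.5  32. ] ty [-79.1  70.4] (array([ 5.973e+02, -2.000e-01]), array([ 68.9, 152.6]), 103.4)
side 28 34 145 tx [-34.8  34.7] ty [-80.8  71.6] 
side 22 28 107 tx [-35.   25.5] ty [-80.   67.7] 
side 16 22 101 tx [-34.1  28.7] ty [-80.   66.1] 
side 9 16 114 tx [-34.4  29.1] ty [-80.6  64.6] 
scene 35 44 308 tx [-30.9  33.1] ty [-78.9  71.2] (array([599.2,   0.8]), array([ 65.4, 152.7]), 103.9)
scene 28 34 118 tx [-32.1  32.4] ty [-81.4  72.3] 
scene 22 28 34 tx [-29.5  33.9] ty [-80.6  56.9] 
scene 16 22 32 tx [-28.4  32.1] ty [-80.9  26.3] 
scene 9 16 17 tx [-23.1  30.9] ty [-79.8  22.6] 
side 0.52 elev 51.9 head 105.8 [ 628. -348.   96.] 212
[ 634. -371.  126.] [ 618. -314.   50.]
```

View pics/side12.png

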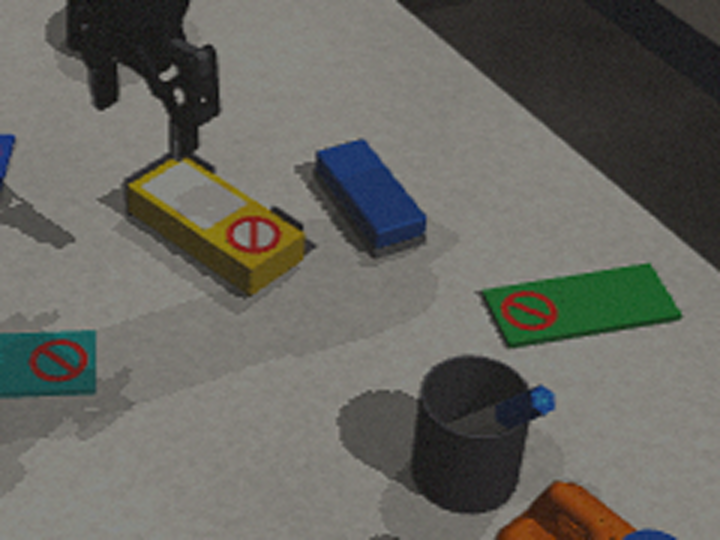

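The picture shows the pile as one square block in the tray at (215,225). The marker stands in the upright pot at (480,430), the eraser is untouched at (370,195), and the gripper is clear.

```bash
python3 -c "
from station import *
print(sign_off())"
```

```text
the job is handed in; nothing more can be done
None
```

I finished the job and handed it in at about 49 s. No verdict was reported.

**What I did**
- **Marker:** I gripped it by its tail, tilted it about 40° in the jaws by pressing it on the tray's side upstand, and released it in the pot.
- **Loose sign:** I laid it flat on top of the pile, square to the tray.
- **Tapping:** I tapped the pile from the front, then from the -y end, then from the front again. Each tap went on until the pile stopped and the force rose to between 13 and 20 N.

**Last checks**
- **Pile against the tray:** By the wrist camera the front edges of the upper four layers agree within about 1 mm and the lowest lies in line with them. The top sign measures about 1 mm from home in x and y and within 0.5° of square.
- **Marker and pot:** The marker leans about 38°, close to the 43° limit. The pot stands upright.
- **Eraser:** It looked unmoved in the last picture. I did not re-measure the bowl or the bottle, but the arm did not go near them.

**What disagreed or failed**
- **Camera offset:** The scene and side cameras place the pile about 4 mm off in y from the wrist camera. They see the same offset in all five layers and in the tray itself, so I took it as a calibration error.
- **Tool length:** The fingertips really end about 30 to 40 mm short of the reported TCP, depending on the opening. My first two grasps at the marker closed on nothing until I allowed for this.
- **Counter contact:** Feeling for the counter beside the loose sign pressed the fingertips on it with about 44 N.

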